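Finish a small running-bond test wall, set the straightedge to it, trip the logger

ROBOT

A 7-joint arm with a two-finger parallel gripper is mounted at the origin on a cart in front of the work surface, level with it; the furniture and walls round the work are solid. World frame = base frame: x ahead of the robot, y to its left, z up, the work surface at z = 0. Lengths are in m, angles in rad, forces in N, time in s.
With the tool pointing down it reaches from about 0.425 to 0.925 m from the base axis. Payload 6.8 kg.
Tool frame: the origin (TCP) lies at the very end of the fingers, on their centre line; the grasp point (between the pads) lies 19 mm behind it; z points along the fingers, y is the line along which they close (so a half turn about z gives the same grasp; the last joint's range is limited). The gripper opens to 85 mm and grips with 20 to 120 N. Pads are 22 mm wide; open, the fingers measure 114 mm over their backs; the gripper's body (76 mm by 85 mm) begins 54 mm behind the grasp point. The pads swing forward as they close: fully open they stand 13 mm farther back than shut.
Start: joints at [-1.37, 0.477, 0.022, 1.555, -0.011, 1.109, -0.083], TCP at [0.205, 0.643, 0.231] pointing down, gripper open.
Joint ranges: [-2.96, 2.96], [-0.34, 2.1], [-1.41, 1.46], [0.24, 2.44], [-1.37, 4.51], [0.17, 1.92], [-2.96, 2.96]. Speed limits (rad/s): [2.39, 2.39, 3.14, 3.14, 3.14, 3.14, 3.14].

INTERFACE

Orientations are given as a unit quaternion [w, x, y, z].
In Python, from station import telemetry, viewer, job, search_frame, cut_out gives the robot as it stands. The module is installed in compiled form; this text tells all that it offers.
- The arm moves only by the shell command python3 -m crank 'ROWS' [FORCE]. ROWS is JSON, a list of rows, each an object with "delta_rot": the turn, a rotation vector about the tool's x, y, z in degrees, a list of three; "xyz": the shift along the tool's x, y, z in m, a list of three; "fingers": the gripper command: -1 is fully open, 1 is shut, values between are in proportion. In form: [{"delta_rot": [ax, ay, az], "xyz": [dx, dy, dz], "fingers": fingers}, ...]. A call has 1 to 10 rows; each row is the pose to reach, as a shift and turn from the pose commanded when the call began, along the tool's axes at that moment; what a row does not reach only later rows make up. A row lasts 1/10 s, in which the tool goes at most 50 mm and 8.59 degrees, less where a joint would pass 70% of its speed; a pose out of reach is approached as far as the arm can. A call with a gripper value outside its range is refused whole. The fingers move at their own pace and stop on an object; FORCE is the grip in N (left out, the last holds). Time passes only in rows, so rows that repeat a pose let the fingers close. It gives the time, the measured TCP pose, the force, the opening and the grip force at its end, in the units of the state.
- telemetry.get_obs(): the state, without advancing time (a new reading comes with each control period).
- viewer.read_camera(name): name is "scene" or "side" or "wrist"; returns a dict with "img" (480x640x3 uint8, red, green, blue), "fx", "fy", "cx", "cy" (pixels), "origin" and "rotation" of the camera in the world. Camera axes: x right, y up, looking along -z (the intrinsics and any distortion apply to the point x, -y, -z); pixel columns grow to the right and rows downward; lengths in m; the calibration is good to about 2 mm. A picture is of the moment at which its call begins. There is no depth.
- job.hand_in(): hands the job in; it is judged then, once.
Trained networks look in the newest picture that a camera, given by its name, has taken for a name from the list of things; names that differ only in an ending like _2 or _b are one class to them, and where a whole thing is asked for, a point or a joint stands for the part that bears it (a point fixed in the world has none). Each returns a list of dicts, best first, with "score" (0 to 1); they miss things now and then, are a little off and sometimes report something else, mostly with a low value. They report only what shows in the picture. A call takes as long as a camera call. They do not tell look-alikes from the thing itself.
- search_frame(camera, thing): "pixel" ([column, row] in pixels, amid what is visible of it).
- cut_out(camera, thing): "pixels" (480x640 bool, what is visible of it) and "pixel" ([column, row] in pixels, amid what is visible of it).
The state is a dict: "t": time; "q": joint angles; "joint_vel": joint speeds; "joint_torque": joint torques, N m; "eef_pos": TCP position; "tool_rot": TCP orientation; "contact_force": force on the tool from outside, world axes, zero at the start; "torque": the same for the moment, N m; "gripper_width": opening from 0.0 (shut) to 1.0 (fully open); "grasp_force": force on a finger pad.
Only numpy, scipy, OpenCV 4.12 (cv2) and the standard library are available. Lean on these libraries where they do the work, as an engineer would, in place of code of your own. Each camera call takes 0.05 s, during which the arm holds its last target. There are 200 camera calls.

TASK

Finish the small test wall in running bond: lay all the loose concrete blocks lengthwise along the bedded bottom course, each centred over a joint between two blocks below it, filling the three places of the second course and putting any left over in the third course in the same way. When the wall is up, lay the straightedge flat on the bench with its long edge flush against the front face of the bottom course (the side towards the robot), about the middle of the wall, and leave it there; then push the logger's sprung trip plunger fully down, pause briefly, and let it come back up. Leave the brass weight and the sample cap where they stand.

Things in the scene. Friction and masses are not known exactly. Their poses are not given: they have to be found in the camera images.
- block1_mid (a point): loose grey concrete block, 22 mm square in section and 44 mm long (all loose blocks are alike); the point is its centre, 11 mm above the bench as it lies; its own y axis runs along its 44 mm length. Mass about 0.05 kg. None if this block is absent in this start
- block2_mid (a point): loose grey concrete block, 22 mm square in section and 44 mm long (all loose blocks are alike); the point is its centre, 11 mm above the bench as it lies; its own y axis runs along its 44 mm length. Mass about 0.05 kg. None if this block is absent in this start
- block3_mid (a point): loose grey concrete block, 22 mm square in section and 44 mm long (all loose blocks are alike); the point is its centre, 11 mm above the bench as it lies; its own y axis runs along its 44 mm length. Mass about 0.05 kg. None if this block is absent in this start
- block4_mid (a point): loose grey concrete block, 22 mm square in section and 44 mm long (all loose blocks are alike); the point is its centre, 11 mm above the bench as it lies; its own y axis runs along its 44 mm length. Mass about 0.05 kg. None if this block is absent in this start
- block5_mid (a point): loose grey concrete block, 22 mm square in section and 44 mm long (all loose blocks are alike); the point is its centre, 11 mm above the bench as it lies; its own y axis runs along its 44 mm length. Mass about 0.05 kg. None if this block is absent in this start
- base_top (a point): centre of the top of the fixed bottom course: four concrete blocks like the loose ones in a row 183.5 mm long, with 2.5 mm joints, on a bolted 6 mm steel strip; 28 mm high, 22 mm deep. y runs along the row, x points to the rear, so the flat front face lies 11 mm from the point towards -x; two lugs 6 mm high reach 16 mm out at the rear only
- second_1 (a point): where the centre of a block belongs in the second course, place 1 of 3 counted from the robot's right: over a joint of the bottom course, 11 mm above the top of that course; y along the row. The three places stand 46.5 mm apart, which leaves 2.5 mm between blocks
- second_2 (a point): where the centre of a block belongs in the second course, place 2 of 3 counted from the robot's right: over a joint of the bottom course, 11 mm above the top of that course; y along the row. The three places stand 46.5 mm apart, which leaves 2.5 mm between blocks
- second_3 (a point): where the centre of a block belongs in the second course, place 3 of 3 counted from the robot's right: over a joint of the bottom course, 11 mm above the top of that course; y along the row. The three places stand 46.5 mm apart, which leaves 2.5 mm between blocks
- third_1 (a point): where the centre of a block belongs in the third course, place 1 of 2 counted from the robot's right: over a joint of the second course, 33 mm above the top of the bottom course; y along the row
- third_2 (a point): where the centre of a block belongs in the third course, place 2 of 2 counted from the robot's right: over a joint of the second course, 33 mm above the top of the bottom course; y along the row
- straightedge_mid (a point): the straightedge, a loose flat aluminium box section, 46 mm wide, 16 mm thick and 150 mm long, with black end plugs; the point is its centre, 8 mm above the bench as it lies flat; its own y axis runs along its length, x across its width. Mass about 0.15 kg. It starts lying flat on the bench on the robot's side of the blocks
- trip_top (a point): middle of the flat top of the logger's trip plunger: a round black head 28 mm across and 6 mm thick, on a steel stem over a grey box 34 mm square on a post that is fixed to the bench between the two nearer pressure controllers; the top stands 92 mm above the bench when up
- trip (a joint): how far the trip plunger is pressed down, in m: 0 is up, 0.012 is fully down. It is sprung and needs about 4 N to start and 10 N at the bottom, and comes back up by itself
- weight_mid (a point): brass weight with a knob, 28 mm across and 34 mm high, that stands behind the wall and is to be left alone; the point is half-way up
- cap_mid (a point): aluminium sample cap, a disc 62 mm across and 36 mm high with a short drain stub, between the two nearer pressure controllers, to be left alone; the point is half-way up its disc
Not all that is in view belongs to the job. What is shaped like the part that bears block4_mid but purple is not meant.

How it is judged:
On the way, in this order (a step that is already met when the one before it is completed fails the run):
1. all the loose blocks lie in the second and third courses, the second course complete (((distance between block1_mid and second_1 below 0.008 m and angle between the y axis of block1_mid and the y axis of second_1, either way round below 0.15 rad) or (distance between block1_mid and second_2 below 0.008 m and angle between the y axis of block1_mid and the y axis of second_2, either way round below 0.15 rad) or (distance between block1_mid and second_3 below 0.008 m and angle between the y axis of block1_mid and the y axis of second_3, either way round below 0.15 rad) or (distance between block1_mid and third_1 below 0.008 m and angle between the y axis of block1_mid and the y axis of third_1, either way round below 0.15 rad) or (distance between block1_mid and third_2 below 0.008 m and angle between the y axis of block1_mid and the y axis of third_2, either way round below 0.15 rad)) and ((distance between block2_mid and second_1 below 0.008 m and angle between the y axis of block2_mid and the y axis of second_1, either way round below 0.15 rad) or (distance between block2_mid and second_2 below 0.008 m and angle between the y axis of block2_mid and the y axis of second_2, either way round below 0.15 rad) or (distance between block2_mid and second_3 below 0.008 m and angle between the y axis of block2_mid and the y axis of second_3, either way round below 0.15 rad) or (distance between block2_mid and third_1 below 0.008 m and angle between the y axis of block2_mid and the y axis of third_1, either way round below 0.15 rad) or (distance between block2_mid and third_2 below 0.008 m and angle between the y axis of block2_mid and the y axis of third_2, either way round below 0.15 rad)) and ((distance between block3_mid and second_1 below 0.008 m and angle between the y axis of block3_mid and the y axis of second_1, either way round below 0.15 rad) or (distance between block3_mid and second_2 below 0.008 m and angle between the y axis of block3_mid and the y axis of second_2, either way round below 0.15 rad) or (distance between block3_mid and second_3 below 0.008 m and angle between the y axis of block3_mid and the y axis of second_3, either way round below 0.15 rad) or (distance between block3_mid and third_1 below 0.008 m and angle between the y axis of block3_mid and the y axis of third_1, either way round below 0.15 rad) or (distance between block3_mid and third_2 below 0.008 m and angle between the y axis of block3_mid and the y axis of third_2, either way round below 0.15 rad)) and ((distance between block4_mid and second_1 below 0.008 m and angle between the y axis of block4_mid and the y axis of second_1, either way round below 0.15 rad) or (distance between block4_mid and second_2 below 0.008 m and angle between the y axis of block4_mid and the y axis of second_2, either way round below 0.15 rad) or (distance between block4_mid and second_3 below 0.008 m and angle between the y axis of block4_mid and the y axis of second_3, either way round below 0.15 rad) or (distance between block4_mid and third_1 below 0.008 m and angle between the y axis of block4_mid and the y axis of third_1, either way round below 0.15 rad) or (distance between block4_mid and third_2 below 0.008 m and angle between the y axis of block4_mid and the y axis of third_2, either way round below 0.15 rad)) and ((distance between block5_mid and second_1 below 0.008 m and angle between the y axis of block5_mid and the y axis of second_1, either way round below 0.15 rad) or (distance between block5_mid and second_2 below 0.008 m and angle between the y axis of block5_mid and the y axis of second_2, either way round below 0.15 rad) or (distance between block5_mid and second_3 below 0.008 m and angle between the y axis of block5_mid and the y axis of second_3, either way round below 0.15 rad) or (distance between block5_mid and third_1 below 0.008 m and angle between the y axis of block5_mid and the y axis of third_1, either way round below 0.15 rad) or (distance between block5_mid and third_2 below 0.008 m and angle between the y axis of block5_mid and the y axis of third_2, either way round below 0.15 rad)) and ((distance between block1_mid and second_1 below 0.008 m and angle between the y axis of block1_mid and the y axis of second_1, either way round below 0.15 rad) or (distance between block2_mid and second_1 below 0.008 m and angle between the y axis of block2_mid and the y axis of second_1, either way round below 0.15 rad) or (distance between block3_mid and second_1 below 0.008 m and angle between the y axis of block3_mid and the y axis of second_1, either way round below 0.15 rad) or (distance between block4_mid and second_1 below 0.008 m and angle between the y axis of block4_mid and the y axis of second_1, either way round below 0.15 rad) or (distance between block5_mid and second_1 below 0.008 m and angle between the y axis of block5_mid and the y axis of second_1, either way round below 0.15 rad)) and ((distance between block1_mid and second_2 below 0.008 m and angle between the y axis of block1_mid and the y axis of second_2, either way round below 0.15 rad) or (distance between block2_mid and second_2 below 0.008 m and angle between the y axis of block2_mid and the y axis of second_2, either way round below 0.15 rad) or (distance between block3_mid and second_2 below 0.008 m and angle between the y axis of block3_mid and the y axis of second_2, either way round below 0.15 rad) or (distance between block4_mid and second_2 below 0.008 m and angle between the y axis of block4_mid and the y axis of second_2, either way round below 0.15 rad) or (distance between block5_mid and second_2 below 0.008 m and angle between the y axis of block5_mid and the y axis of second_2, either way round below 0.15 rad)) and ((distance between block1_mid and second_3 below 0.008 m and angle between the y axis of block1_mid and the y axis of second_3, either way round below 0.15 rad) or (distance between block2_mid and second_3 below 0.008 m and angle between the y axis of block2_mid and the y axis of second_3, either way round below 0.15 rad) or (distance between block3_mid and second_3 below 0.008 m and angle between the y axis of block3_mid and the y axis of second_3, either way round below 0.15 rad) or (distance between block4_mid and second_3 below 0.008 m and angle between the y axis of block4_mid and the y axis of second_3, either way round below 0.15 rad) or (distance between block5_mid and second_3 below 0.008 m and angle between the y axis of block5_mid and the y axis of second_3, either way round below 0.15 rad))), for 0.3 s.
2. the straightedge lies flush against the front of the finished wall (all of step 1 and x of straightedge_mid in the frame of base_top between -0.037 and -0.0315 m and y of straightedge_mid in the frame of base_top between -0.05 and 0.05 m and height (world z) of straightedge_mid below 0.012 m and angle between the y axis of straightedge_mid and the y axis of base_top, either way round below 0.035 rad), for 0.3 s.
3. the trip plunger is pushed fully down (value of joint trip above 0.0105 m), for 0.15 s.
At the end, for the whole second after the job is handed in: Every block is within 8 mm and 0.15 rad of a place in the second or third course, all three second-course places filled; the straightedge lies along the front face of the bottom course within 3 mm and 0.035 rad, its middle within 50 mm of the wall's middle; the plunger is up (all of step 2 and value of joint trip below 0.003 m); the robot touches nothing.
It fails at once if the brass weight is pushed more than 5 cm (distance of weight_mid from where it was at the start of the episode above 0.05 m).
It fails at once if the sample cap is pushed more than 5 cm (distance of cap_mid from where it was at the start of the episode above 0.05 m).
Of block1, block2, block3, block4, block5 only 3 to 5 are there at a start; the rules pass over those that are not, and their reading is None.
At some moment in a run one of straightedge may be knocked a few centimetres aside while the robot is not near it.
Once in a run the grip may slacken for a moment while it holds something.
It also fails if it takes over 210 s, if anything falls off the work surface, if the arm or the gripper's body presses on something with over 40 N, if the wrist force passes 120 N, or if a joint passes its speed limit or range.

## Working session

There is one attempt and no reset: what is moved stays moved. The work goes in short steps, Python scripts to look and compute and a shell command to move; the robot and the scene stay as the last step left them, time stands still between calls to the robot, and variables do not carry over. Pictures are saved under pics/ and viewed, at most 21 in all, crops included, and the job is handed in when it is done.

```bash
mkdir -p pics; cat > h.py <<'E'
import numpy as np, cv2
from station import telemetry, viewer, job, search_frame, cut_out
from scipy.spatial.transform import Rotation as R
def rot(c):
    r=np.array(c["rotation"],float)
    return r if r.shape==(3,3) else R.from_quat(np.roll(r,-1)).as_matrix()
def ray(c,p):
    d=np.array([(p[0]-c["cx"])/c["fx"],-(p[1]-c["cy"])/c["fy"],-1.])
    return np.array(c["origin"]),rot(c)@d
def onz(c,p,z):
    o,d=ray(c,p); return o+d*(z-o[2])/d[2]
def proj(c,P):
    v=rot(c).T@(np.array(P)-np.array(c["origin"]))
    return np.array([c["cx"]+c["fx"]*v[0]/-v[2],c["cy"]-c["fy"]*v[1]/-v[2]])
def save(img,n,s=1): cv2.imwrite(n,cv2.resize(img[:,:,::-1],None,fx=s,fy=s))
E
python3 - <<'E'
from h import *
print(telemetry.get_obs())
for n in ("scene","side","wrist"):
    c=viewer.read_camera(n); print(n,{k:v for k,v in c.items() if k!="img"})
    save(c["img"],f"pics/{n}0.png")
    for t in ("block4_mid","straightedge_mid","trip_top","weight_mid","cap_mid"):
        print(t,[(np.round(r["pixel"]).tolist(),round(r["score"],2)) for r in search_frame(n,t)])
E
```

```text
{'t': 0.0, 'q': array([-1.37010206,  0.47777904,  0.02235988,  1.55651479, -0.01154331,
        1.10932839, -0.08309571]), 'joint_vel': array([-0.00130221, -0.00091292,  0.00054581, -0.00019331,  0.00028664,
        0.00044658, -0.00078635]), 'joint_torque': array([ 5.99228915e-04, -5.96460056e+01,  1.60813842e+00, -2.81198716e+01,
        1.25054520e-02,  9.18241072e-03, -7.56527982e-06]), 'eef_pos': array([0.20496419, 0.64246191, 0.2303135 ]), 'tool_rot': array([-9.03995296e-05,  1.53790284e-01,  9.88103054e-01, -9.46507780e-04]), 'contact_force': array([-0.22941531, -0.27592562, -0.03287043]), 'torque': array([ 0.01280824, -0.00613245, -0.0186408 ]), 'grasp_force': 0.0, 'gripper_width': 0.9997727728438771}
scene {'fx': 477.2278822157203, 'fy': 477.2278822157203, 'cx': 324.97075585031456, 'cy': 243.63740004550658, 'origin': array([-0.01323527, -0.70713618,  0.50283125]), 'rotation': array([ 0.79848768,  0.48793656, -0.1909494 , -0.29643493])}
block4_mid [([404.0, 334.0], 0.6), ([375.0, 261.0], 0.5)]
straightedge_mid [([435.0, 318.0], 0.71), ([339.0, 382.0], 0.65)]
trip_top []
weight_mid [([467.0, 300.0], 0.58), ([261.0, 243.0], 0.57)]
cap_mid [([401.0, 334.0], 0.73)]
side {'fx': 549.3053253862116, 'fy': 549.3053253862116, 'cx': 316.7324291371549, 'cy': 242.3534147874729, 'origin': array([0.33728942, 0.67363056, 0.62945874]), 'rotation': array([-0.11165262, -0.05948091,  0.47273101,  0.87207861])}
block4_mid [([353.0, 226.0], 0.76), ([251.0, 270.0], 0.65)]
straightedge_mid [([431.0, 227.0], 0.83)]
trip_top [([365.0, 292.0], 0.58)]
weight_mid [([275.0, 219.0], 0.7)]
cap_mid [([317.0, 376.0], 0.94)]
wrist {'fx': 332.33170841519774, 'fy': 332.33170841519774, 'cx': 323.1679598336058, 'cy': 241.18409976208125, 'origin': array([0.13695311, 0.66300058, 0.37454034]), 'rotation': array([ 0.79954878, -0.11370712, -0.08349217,  0.58379919])}
block4_mid []
straightedge_mid []
trip_top []
weight_mid []
cap_mid []
```

View pics/scene0.png

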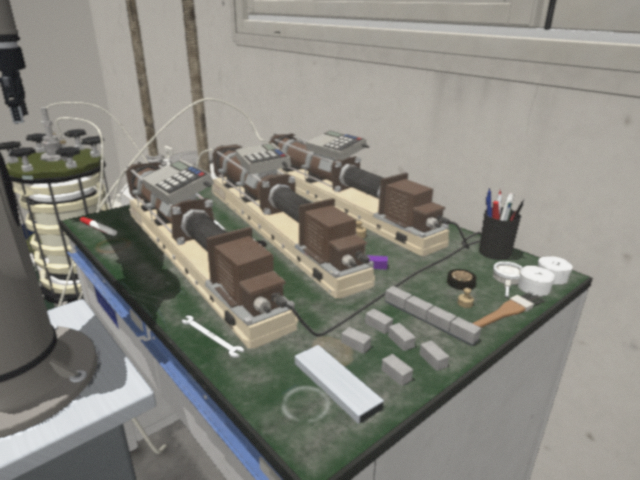

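View pics/side0.png

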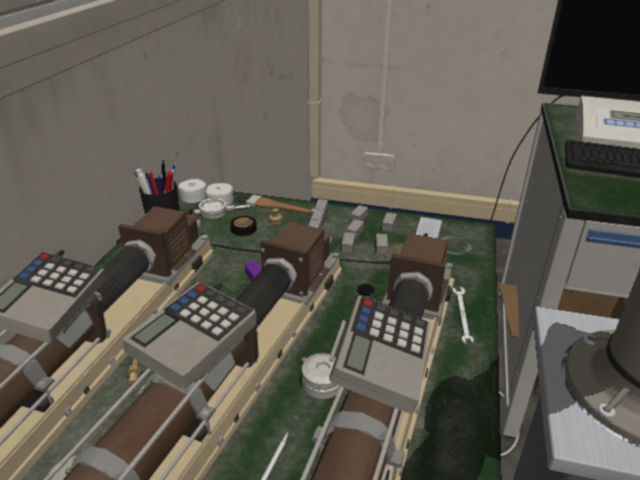

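The scene view shows five loose grey blocks at (378,321), (357,340), (402,335), (434,353) and (397,369). The purple look-alike is at (377,262). The wall runs from (395,295) to (470,332), the straightedge is at (339,382), the weight at (467,297) and the trip head at about (365,291) in the side view. I'll choose the grey ones.

```bash
python3 - <<'E'
from h import *
c=viewer.read_camera("scene"); s=viewer.read_camera("side")
for p in [(378,318),(357,338),(402,333),(434,351),(397,367)]: print("block",np.round(onz(c,p,.013),3))
print("purple",onz(c,(377,262),.013),"SE",onz(c,(339,380),.012))
for p in [(387,291),(400,286),(468,331),(481,322)]: print("walltop",np.round(onz(c,p,.028),3))
print("SE corners",[np.round(onz(c,p,.016),3) for p in [(294,354),(316,345),(360,411),(383,402)]])
print("trip",onz(s,(365,290),.092), "cap",onz(s,(318,366),.036),"weight",onz(c,(467,297),.017))
save(c["img"][270:430,280:500],"pics/crop1.png",3.5)
o=telemetry.get_obs(); T=R.from_quat(np.roll(o["tool_rot"],-1)).as_matrix(); w=viewer.read_camera("wrist")
print("cam in tool",T.T@(w["origin"]-o["eef_pos"]),"\n",T.T@rot(w)); print(T)
E
```

```text
block [ 0.514 -0.259  0.013]
block [ 0.447 -0.275  0.013]
block [ 0.513 -0.314  0.013]
block [ 0.517 -0.377  0.013]
block [ 0.444 -0.364  0.013]
purple [ 0.66050458 -0.1188924   0.013     ] SE [ 0.35850429 -0.32644262  0.012     ]
walltop [ 0.573 -0.225  0.028]
walltop [ 0.605 -0.229  0.028]
walltop [ 0.584 -0.392  0.028]
walltop [ 0.622 -0.392  0.028]
SE corners [array([ 0.341, -0.242,  0.016]), array([ 0.381, -0.248,  0.016]), array([ 0.337, -0.391,  0.016]), array([ 0.372, -0.4  ,  0.016])]
trip [ 0.43482164 -0.01068246  0.092     ] cap [0.47939934 0.11379698 0.036     ] weight [ 0.68585569 -0.32388903  0.017     ]
cam in tool [ 0.07099515 -0.00174275 -0.14321673] 
 [[-5.59937300e-04  9.60199846e-01  2.79313339e-01]
 [ 9.99999595e-01  7.34513263e-04 -5.20356275e-04]
 [-7.04805368e-04  2.79312935e-01 -9.60199869e-01]]
[[-9.52709925e-01  3.03881225e-01  1.41932305e-05]
 [ 3.03881225e-01  9.52709924e-01  3.90375991e-05]
 [-1.65923809e-06  4.15045644e-05 -9.99999999e-01]]
```

View pics/crop1.png

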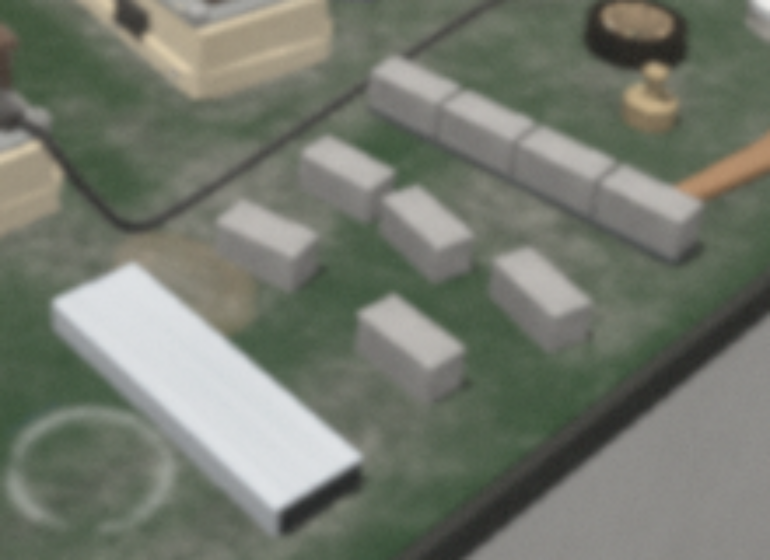

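```bash
cat > d.py <<'E'
# usage: d.py x y z psi(deg): delta in tool axes to world target (tool down; psi=heading of tool y)
import sys; from h import *
o=telemetry.get_obs(); T=R.from_quat(np.roll(o["tool_rot"],-1)).as_matrix()
p=np.degrees(np.arctan2(T[1,1],T[0,1])); x,y,z,s=map(float,sys.argv[1:5])
print("t",round(o["t"],2),"pos",np.round(o["eef_pos"],4),"psi",round(p,2),"tilt",np.round(T[:,2],4),"w",round(o["gripper_width"],3))
print("xyz",np.round(T.T@(np.array([x,y,z])-o["eef_pos"]),4),"rotz",round(-((s-p+180)%360-180),2))
E
python3 -m crank '[{"delta_rot":[0,0,9],"xyz":[-0.1,-0.065,-0.1],"fingers":-1},{"delta_rot":[0,0,18],"xyz":[-0.39,-0.256,-0.1],"fingers":-1},{"delta_rot":[0,0,36],"xyz":[-0.39,-0.256,-0.1],"fingers":-1},{"delta_rot":[0,0,36],"xyz":[-0.39,-0.256,-0.1],"fingers":-1},{"delta_rot":[0,0,36],"xyz":[-0.39,-0.256,-0.1],"fingers":-1},{"delta_rot":[0,0,36],"xyz":[-0.39,-0.256,-0.1],"fingers":-1},{"delta_rot":[0,0,36],"xyz":[-0.39,-0.256,-0.1],"fingers":-1},{"delta_rot":[0,0,36],"xyz":[-0.39,-0.256,-0.1],"fingers":-1},{"delta_rot":[0,0,36],"xyz":[-0.39,-0.256,-0.1],"fingers":-1},{"delta_rot":[0,0,36],"xyz":[-0.39,-0.256,-0.1],"fingers":-1}]' 40
python3 d.py .53 -.1 .33 10
```

```text
t: 2.05
eef_pos: [0.5012, 0.2769, 0.3324]
tool_rot: [0.001, 0.453, 0.891, 0.0]
contact_force: [0.9, -0.6, -0.4]
gripper_width: 1.001
grasp_force: 0.0
t 2.05 pos [0.5012 0.2769 0.3324] psi 36.08 tilt [ 0.0017  0.     -1.    ] w 1.001
xyz [-0.3215 -0.1987  0.0024] rotz 26.08
```

```bash

python3 -m crank '[{"delta_rot":[0,0,26],"xyz":[-0.32,-0.2,0],"fingers":-1},{"delta_rot":[0,0,26],"xyz":[-0.32,-0.2,0],"fingers":-1},{"delta_rot":[0,0,26],"xyz":[-0.32,-0.2,0],"fingers":-1},{"delta_rot":[0,0,26],"xyz":[-0.32,-0.2,0],"fingers":-1},{"delta_rot":[0,0,26],"xyz":[-0.32,-0.2,0],"fingers":-1},{"delta_rot":[0,0,26],"xyz":[-0.32,-0.2,0],"fingers":-1},{"delta_rot":[0,0,26],"xyz":[-0.32,-0.2,0],"fingers":-1},{"delta_rot":[0,0,26],"xyz":[-0.32,-0.2,0],"fingers":-1},{"delta_rot":[0,0,26],"xyz":[-0.32,-0.2,0],"fingers":-1}]'
python3 d.py .48 -.28 .3 0
```

```text
t: 2.95
eef_pos: [0.5266, -0.101, 0.3318]
tool_rot: [0.001, 0.644, 0.765, -0.0]
contact_force: [-0.6, 0.9, -0.0]
gripper_width: 1.002
grasp_force: 0.0
t 2.95 pos [ 0.5266 -0.101   0.3318] psi 9.84 tilt [ 0.001  -0.0015 -1.    ] w 1.002
xyz [-0.1683 -0.0765  0.0321] rotz 9.84
```

```bash

python3 -m crank '[{"delta_rot":[0,0,9.8],"xyz":[-0.168,-0.0765,0.032],"fingers":-1},{"delta_rot":[0,0,9.8],"xyz":[-0.168,-0.0765,0.032],"fingers":-1},{"delta_rot":[0,0,9.8],"xyz":[-0.168,-0.0765,0.032],"fingers":-1},{"delta_rot":[0,0,9.8],"xyz":[-0.168,-0.0765,0.032],"fingers":-1},{"delta_rot":[0,0,9.8],"xyz":[-0.168,-0.0765,0.032],"fingers":-1},{"delta_rot":[0,0,9.8],"xyz":[-0.168,-0.0765,0.032],"fingers":-1}]'
cat > look.py <<'E'
import sys; from h import *
c=viewer.read_camera("wrist"); o=telemetry.get_obs()
print(np.round(o["eef_pos"],4),"t",o["t"])
def top(m,z):
    k=cv2.minAreaRect(np.argwhere(m)[:,::-1].astype(np.float32)); return k
for t in ("block4_mid","straightedge_mid","base_top","weight_mid","trip_top"):
    try: L=cut_out("wrist",t)
    except Exception as e: print(t,e); continue
    for r in L:
        m=r["pixels"]; z={"b":.011,"s":.016,"w":.03,"t":.092}[t[0]]
        pts=np.argwhere(m)[:,::-1].astype(float)
        W=np.array([onz(c,p,z)[:2] for p in pts[::5]]).astype(np.float32)
        q=cv2.minAreaRect(W*1000)
        print(t,round(r["score"],2),np.round(r["pixel"]).tolist(),"rect@z",z,np.round(q[0],1),np.round(q[1],1),round(q[2],1),m.sum())
save(c["img"],sys.argv[1],1.25)
E
python3 look.py pics/w1.png
```

```text
t: 3.55
eef_pos: [0.482, -0.2743, 0.2991]
tool_rot: [-0.0, 0.704, 0.71, 0.0]
contact_force: [0.4, 0.1, 0.0]
gripper_width: 0.997
grasp_force: 0.0
[ 0.4827 -0.2732  0.2992] t 3.6
block4_mid 0.96 [341.0, 231.0] rect@z 0.011 [ 509.2 -317.5] [50.9 24.8] 81.8 652
block4_mid 0.92 [480.0, 68.0] rect@z 0.011 [ 664.5 -115. ] [30.8 46.4] 43.1 1117
block4_mid 0.48 [407.0, 223.0] rect@z 0.011 [ 599.7 -312.7] [ 36.1 192. ] 4.0 3219
straightedge_mid 0.74 [231.0, 227.0] rect@z 0.016 [ 360.4 -319.7] [154.7  50.7] 86.4 4178
base_top 0.74 [409.0, 224.0] rect@z 0.011 [ 599.9 -312.5] [ 39.3 191.5] 3.8 3194
weight_mid 0.83 [475.0, 239.0] rect@z 0.03 [ 678.5 -314.9] [25.2 31.8] 64.7 423
```

View pics/w1.png

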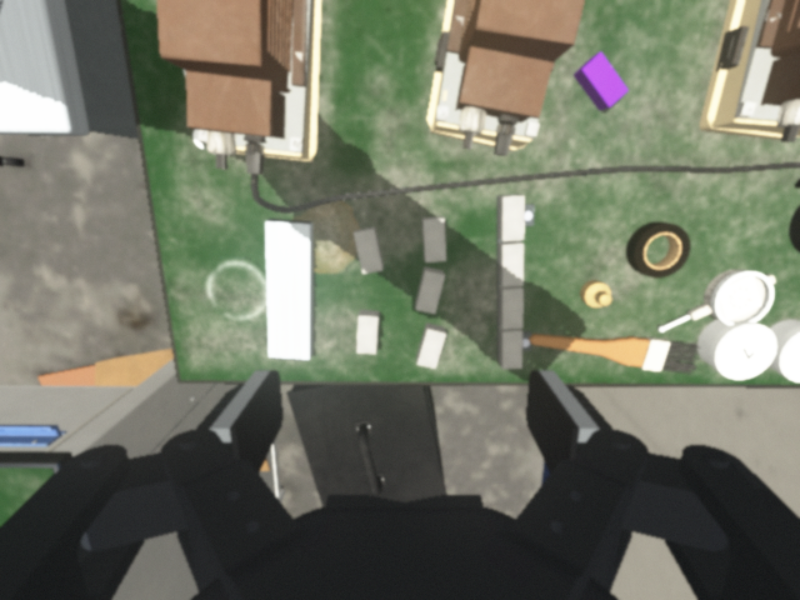

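The wrist view (800x600) shows the five grey blocks at (434,240), (369,250), (430,291), (368,335) and (432,348). The wall is at (511,282), the straightedge at (288,290), the weight at (597,294) and the purple decoy at (601,82). Next I'll fit box models to their silhouettes.

```bash
cat > fit.py <<'E'
from h import *
from scipy.optimize import minimize
def mask(img):
    h=cv2.cvtColor(cv2.GaussianBlur(img,(3,3),0),cv2.COLOR_RGB2HSV); return ((h[...,1]<45)&(h[...,2]>60)).astype(np.uint8)
def box(x,y,a,l,w,z0,z1):
    c,s=np.cos(a),np.sin(a)
    return [(x+u*c-v*s,y+u*s+v*c,z) for z in (z0,z1) for u in (-w/2,w/2) for v in (-l/2,l/2)]
def sil(c,b,o,S=8,sz=None):
    p=np.array([proj(c,q) for q in b]); p=((p-o+.5)*S).astype(np.float32)
    h=cv2.convexHull(p); m=np.zeros(sz,np.uint8); cv2.fillConvexPoly(m,np.round(h*16).astype(np.int32),1,shift=4); return m
def fit(c,m,x,y,a,l,w,z0,z1,S=8,pad=12):
    """m: component mask; fit box pose to it by overlap"""
    p=np.array([proj(c,q) for q in box(x,y,a,l,w,z0,z1)]); o=np.floor(np.maximum(p.min(0)-pad,0)).astype(int); e=np.minimum(np.ceil(p.max(0)+pad).astype(int),[640,480])
    M=cv2.resize(m[o[1]:e[1],o[0]:e[0]].astype(np.float32),None,fx=S,fy=S,interpolation=cv2.INTER_LINEAR)>.5
    def f(v):
        s=sil(c,box(v[0]/1e3,v[1]/1e3,v[2]/50,l,w,z0,z1),o,S,M.shape)>0
        return 1-(s&M).sum()/max(1,(s|M).sum())
    v0=np.array([x*1e3,y*1e3,a*50]); sx=np.array([v0]+[v0+d for d in np.eye(3)*5])
    r=minimize(f,v0,method="Nelder-Mead",options=dict(initial_simplex=sx,xatol=.05,fatol=1e-4))
    return r.x[0]/1e3,r.x[1]/1e3,np.degrees(r.x[2]/50),1-r.fun
def comp(c,px,mm=None):
    m=mask(c["img"]) if mm is None else mm
    n,L=cv2.connectedComponents(m,connectivity=4); k=L[int(px[1]),int(px[0])]
    return (L==k) if k else None
E
python3 - <<'E'
from fit import *
c=viewer.read_camera("wrist")
for n,px,l,w,h in [("B1",(434,240),.044,.022,.022),("B2",(369,250),.044,.022,.022),("B3",(430,291),.044,.022,.022),("B4",(368,335),.044,.022,.022),("B5",(432,348),.044,.022,.022),("wall",(515,220),.1835,.022,.028),("SE",(288,290),.15,.046,.016)]:
    p=np.array(px)/1.25; m=comp(c,p)
    if m is None: print(n,"no"); continue
    q=onz(c,p,h)
    if n=="wall": q=np.array([.6,-.313,0])
    print(n,m.sum(),np.round(fit(c,m,q[0],q[1],0.,l,w,0,h),4))
o=telemetry.get_obs();print(o["eef_pos"])
E
```

```text
B1 18457 [ 0.5118 -0.2616  2.4775  0.5535]
B2 18457 [ 0.4442 -0.2738 10.1412  0.4545]
B3 684 [  0.5089  -0.3167 -13.1069   0.9419]
B4 8697 [ 0.4355 -0.3656 19.3635  0.6395]
B5 831 [  0.5125  -0.3817 -16.6488   0.7604]
wall 18457 [ 0.5934 -0.3078  3.7392  0.7035]
SE 8697 [ 0.3587 -0.3193 -1.5879  0.654 ]
[ 0.48256917 -0.27351839  0.2994075 ]
```

```bash
cat >> fit.py <<'E'
def best(c,p,q,l,w,h,z0=0):
    B=None; h3=cv2.cvtColor(c["img"],cv2.COLOR_RGB2HSV); 
    for s in (10,15,20,25,30,35,40):
      for v in (50,80,110):
        m=((h3[...,1]<s)&(h3[...,2]>v)).astype(np.uint8); k=comp(c,p,cv2.morphologyEx(m,cv2.MORPH_OPEN,np.ones((2,2))))
        if k is None or k.sum()<150: continue
        r=fit(c,k,q[0],q[1],q[2],l,w,z0,h,S=4)
        if B is None or r[3]>B[3]: B=r
    return B
E
cat > all.py <<'E'
from fit import *
import sys
c=viewer.read_camera("wrist"); np.save("last.npy",c,allow_pickle=True)
for n,x,y,a in [("B1",.512,-.2616,0),("B2",.444,-.274,.2),("B3",.509,-.317,-.2),("B4",.44,-.364,0),("B5",.512,-.38,-.3),("wall",.597,-.312,.02),("SE",.359,-.32,0)]:
    l,w,h=(.044,.022,.022) if n[0]=="B" else (.1835,.022,.028) if n=="wall" else (.15,.046,.016)
    p=proj(c,(x,y+(.02 if n=="wall" else 0),h)); r=best(c,p,(x,y,a),l,w,h); print(n,None if r is None else np.round(r,4))
E
python3 all.py
```

```text
B1 [ 0.5128 -0.2632  5.7809  0.9458]
B2 [ 0.4457 -0.2749 11.0936  0.9439]
B3 [  0.5102  -0.3182 -11.9525   0.9552]
B4 [ 0.4426 -0.367  -3.704   0.9304]
B5 [  0.5137  -0.3828 -13.7989   0.9517]
wall [ 0.595  -0.3098  4.1577  0.8942]
SE [ 0.359  -0.3224 -3.0367  0.9789]
```

```bash
python3 d.py .5128 -.2632 .12 5
```

```text
t 3.95 pos [ 0.4824 -0.2738  0.2994] psi 0.59 tilt [ 2.e-04  2.e-04 -1.e+00] w 0.997
xyz [0.0103 0.0305 0.1794] rotz -4.41
```

```bash

python3 -m crank '[{"delta_rot":[0,0,-4.4],"xyz":[0.01,0.03,0.179],"fingers":0},{"delta_rot":[0,0,-4.4],"xyz":[0.01,0.03,0.179],"fingers":0},{"delta_rot":[0,0,-4.4],"xyz":[0.01,0.03,0.179],"fingers":0},{"delta_rot":[0,0,-4.4],"xyz":[0.01,0.03,0.179],"fingers":0},{"delta_rot":[0,0,-4.4],"xyz":[0.01,0.03,0.179],"fingers":0},{"delta_rot":[0,0,-4.4],"xyz":[0.01,0.03,0.179],"fingers":0}]' 40
sed 's/("B2".*("wall"/("wall"/; s/,("SE",.359,-.32,0)//' all.py > b1.py; python3 b1.py
python3 - <<'E'
from h import *
c=viewer.read_camera("wrist"); save(c["img"],"pics/w2.png",1.25)
E
python3 d.py .5128 -.2632 .004 5.8
```

```text
t: 4.55
eef_pos: [0.512, -0.2647, 0.1209]
tool_rot: [-0.0, 0.676, 0.737, -0.0]
contact_force: [-0.2, 0.1, -0.1]
gripper_width: 0.502
grasp_force: 0.0
B1 [ 0.5124 -0.2626  4.5154  0.9639]
wall [ 0.5942 -0.3098  3.5162  0.6177]
t 4.65 pos [ 0.5129 -0.2654  0.1225] psi 4.87 tilt [ 0.0032 -0.0013 -1.    ] w 0.5
xyz [ 0.0024 -0.0003  0.1185] rotz -0.93
```

View pics/w2.png

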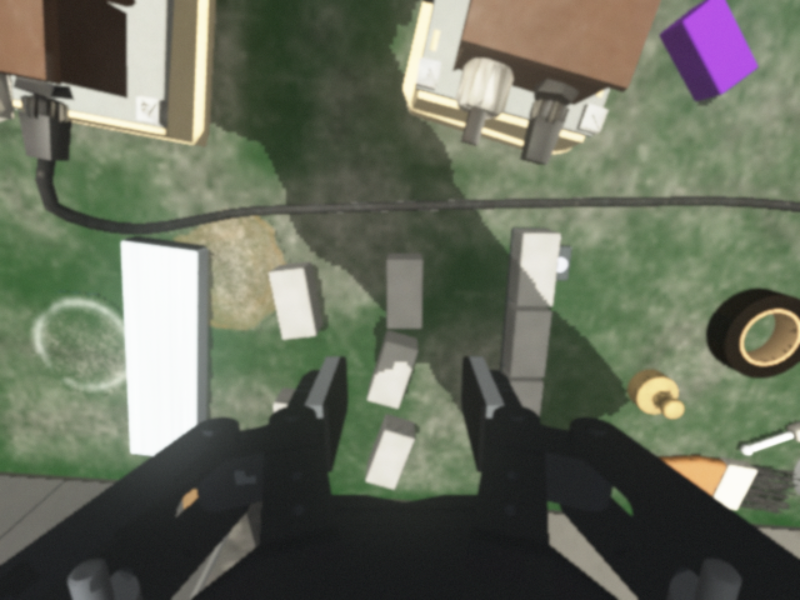

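The close view shows B1 at (405,290) under the open fingers, with both fingers clear of B3 (393,370) and the wall (530,320). I'll descend and grip.

```bash

python3 -m crank '[{"delta_rot":[0,0,0],"xyz":[0.002,0,0.04],"fingers":0},{"delta_rot":[0,0,0],"xyz":[0.002,0,0.08],"fingers":0},{"delta_rot":[0,0,0],"xyz":[0.002,0,0.105],"fingers":0},{"delta_rot":[0,0,0],"xyz":[0.002,0,0.117],"fingers":0},{"delta_rot":[0,0,0],"xyz":[0.002,0,0.117],"fingers":0},{"delta_rot":[0,0,0],"xyz":[0.002,0,0.117],"fingers":0.7},{"delta_rot":[0,0,0],"xyz":[0.002,0,0.117],"fingers":0.7},{"delta_rot":[0,0,0],"xyz":[0.002,0,0.117],"fingers":0.7},{"delta_rot":[0,0,0],"xyz":[0.002,0,0.117],"fingers":0.7},{"delta_rot":[0,0,0],"xyz":[0.002,0,0.117],"fingers":0.7}]' 40
```

```text
t: 5.65
eef_pos: [0.5133, -0.2633, 0.0054]
tool_rot: [0.002, 0.676, 0.737, 0.001]
contact_force: [-0.5, 0.3, 7.6]
gripper_width: 0.248
grasp_force: 40.5
```

```bash

python3 -m crank '[{"delta_rot":[0,0,0],"xyz":[0,0,-0.04],"fingers":0.7},{"delta_rot":[0,0,0],"xyz":[0,0,-0.08],"fingers":0.7},{"delta_rot":[0,0,1.5],"xyz":[0,0.04,-0.13],"fingers":0.7},{"delta_rot":[0,0,1.5],"xyz":[0,0.06,-0.18],"fingers":0.7},{"delta_rot":[0,0,1.5],"xyz":[0,0.06,-0.2],"fingers":0.7},{"delta_rot":[0,0,1.5],"xyz":[0,0.06,-0.2],"fingers":0.7},{"delta_rot":[0,0,1.5],"xyz":[0,0.06,-0.2],"fingers":0.7}]'
cat > wall.py <<'E'
from fit import *
c=viewer.read_camera("wrist"); h3=cv2.cvtColor(c["img"],cv2.COLOR_RGB2HSV); save(c["img"],"pics/wl.png",1.25)
x,y,a=.595,-.31,.065
out=[]
for s in (15,20,25,30,35,40):
  for v in (50,80):
    m=((h3[...,1]<s)&(h3[...,2]>v)).astype(np.uint8)
    h=sil(c,box(x,y,a,.2,.034,0,.03),np.zeros(2),1,(480,640)); m&=h
    m=cv2.morphologyEx(m,cv2.MORPH_CLOSE,np.ones((3,3))); m=cv2.morphologyEx(m,cv2.MORPH_OPEN,np.ones((13,13)))
    if m.sum()>300: out.append(fit(c,m,x,y,a,.1835,.022,.006,.028,S=4))
out.sort(key=lambda r:-r[3]); print(np.round(out[:4],4)); print(telemetry.get_obs()["gripper_width"])
E
python3 wall.py; python3 d.py .5924 -.2636 .06 3.9
```

```text
t: 6.35
eef_pos: [0.5718, -0.2573, 0.2046]
tool_rot: [0.001, 0.686, 0.728, 0.001]
contact_force: [-0.2, 0.4, -0.9]
gripper_width: 0.246
grasp_force: 25.5
[[ 0.5912 -0.3101  2.3531  0.9002]
 [ 0.5912 -0.3098  2.3626  0.9002]
 [ 0.5912 -0.3101  2.3531  0.8965]
 [ 0.5912 -0.3102  2.3828  0.8954]]
0.24619737178461173
t 6.4 pos [ 0.5708 -0.257   0.2032] psi 3.4 tilt [-2.e-04  6.e-04 -1.e+00] w 0.246
xyz [-0.008   0.0212  0.1432] rotz -0.5
```

View pics/wl.png

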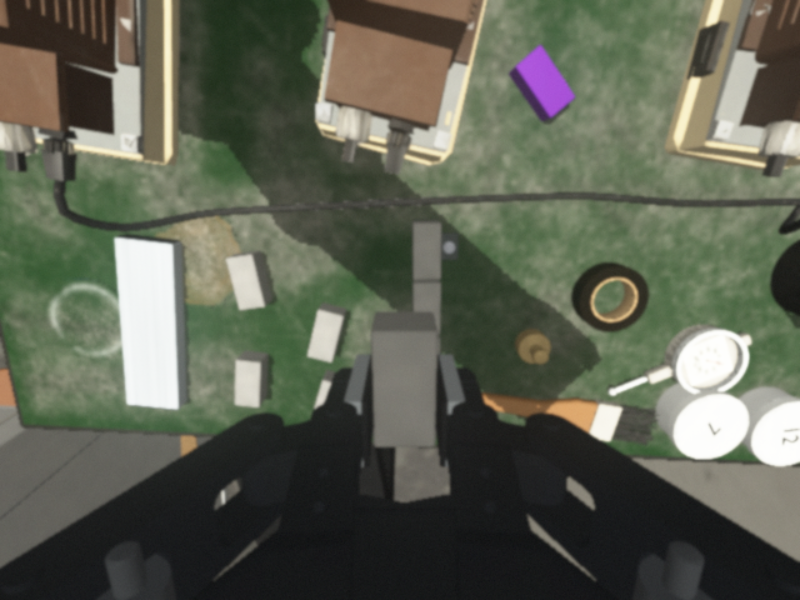

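The view shows the held block at (405,380), level in the jaws. The wall's far end is at (414–441,222), with a joint at y≈281.

```bash
python3 - <<'E'
from h import *
c=viewer.read_camera("wrist"); g=cv2.cvtColor(c["img"],cv2.COLOR_RGB2HSV)[...,1].astype(float)
P=[]
for r in range(181,248,4):
    s=cv2.GaussianBlur(g[r:r+1],(5,1),0)[0]; L=np.argmin(np.diff(s)[320:341])+320.5; Rr=np.argmax(np.diff(s)[342:362])+342.5
    a,b=onz(c,(L,r),.028),onz(c,(Rr,r),.028); P.append((a[0],b[0],a[1],np.hypot(*(b-a)[:2])))
P=np.array(P); print(np.round(P,4)); print(np.polyfit(P[:,2],P[:,0],1))
col=cv2.GaussianBlur(g[:,336:350].mean(1)[:,None],(1,5),0)[:,0]; e=np.argmin(np.diff(col)[165:190])+165.5; print("end row",e,onz(c,(342,e),.028))
print("joint",onz(c,(342,225),.028), cv2.cvtColor(c["img"],cv2.COLOR_RGB2GRAY)[218:232,342])
E
```

```text
[[ 0.574   0.5986 -0.2203  0.0246]
 [ 0.5752  0.5989 -0.224   0.0238]
 [ 0.5754  0.6021 -0.2277  0.0267]
 [ 0.5757  0.5919 -0.2315  0.0163]
 [ 0.5759  0.6028 -0.2354  0.0269]
 [ 0.5762  0.606  -0.2392  0.0299]
 [ 0.5754  0.6015 -0.2432  0.0261]
 [ 0.5767  0.5999 -0.247   0.0233]
 [ 0.5769  0.6003 -0.251   0.0234]
 [ 0.5772  0.6006 -0.2549  0.0234]
 [ 0.5774  0.6009 -0.2589  0.0235]
 [ 0.5777  0.6003 -0.2629  0.0226]
 [ 0.578   0.6016 -0.267   0.0237]
 [ 0.5782  0.602  -0.271   0.0238]
 [ 0.5795  0.6023 -0.2751  0.0229]
 [ 0.5788  0.6027 -0.2793  0.0239]
 [ 0.58    0.603  -0.2834  0.023 ]]
[-0.07972141  0.55691746]
end row 176.5 [ 0.58549144 -0.21536024  0.028     ]
joint [ 0.58899723 -0.26226227  0.028     ] [118 118 116 117 114 106  96  90  92 105 117 118 120 119]
```

```bash
python3 d.py .590 -.263 .0345 4.2
```

```text
t 6.45 pos [ 0.5703 -0.2568  0.2024] psi 3.39 tilt [-0.0017  0.001  -1.    ] w 0.244
xyz [-0.0075  0.0195  0.1679] rotz -0.81
```

```bash

python3 -m crank '[{"delta_rot":[0,0,-0.8],"xyz":[-0.0075,0.0195,0.05],"fingers":0.7},{"delta_rot":[0,0,-0.8],"xyz":[-0.0075,0.0195,0.1],"fingers":0.7},{"delta_rot":[0,0,-0.8],"xyz":[-0.0075,0.0195,0.14],"fingers":0.7},{"delta_rot":[0,0,-0.8],"xyz":[-0.0075,0.0195,0.15],"fingers":0.7},{"delta_rot":[0,0,-0.8],"xyz":[-0.0075,0.0195,0.15],"fingers":0.7},{"delta_rot":[0,0,-0.8],"xyz":[-0.0075,0.0195,0.15],"fingers":0.7}]'
python3 d.py .590 -.263 .0345 4.2
```

```text
t: 7.05
eef_pos: [0.592, -0.2646, 0.0549]
tool_rot: [0.001, 0.681, 0.732, 0.0]
contact_force: [0.1, 0.5, 0.7]
gripper_width: 0.249
grasp_force: 46.0
t 7.05 pos [ 0.592  -0.2646  0.0549] psi 4.16 tilt [ 0.0017 -0.0011 -1.    ] w 0.249
xyz [ 0.0017 -0.0019  0.0204] rotz -0.04
```

```bash

python3 -m crank '[{"delta_rot":[0,0,0],"xyz":[0.001,-0.001,0.01],"fingers":0.7},{"delta_rot":[0,0,0],"xyz":[0.001,-0.001,0.016],"fingers":0.7},{"delta_rot":[0,0,0],"xyz":[0.001,-0.001,0.02],"fingers":0.7},{"delta_rot":[0,0,0],"xyz":[0.001,-0.001,0.02],"fingers":0.7},{"delta_rot":[0,0,0],"xyz":[0.001,-0.001,0.02],"fingers":0.7}]'; python3 -c "
from h import *
for i in range(3): viewer.read_camera('wrist'); o=telemetry.get_obs(); print(o['eef_pos'],o['contact_force'])"
```

```text
t: 7.55
eef_pos: [0.5906, -0.2626, 0.0335]
tool_rot: [0.0, 0.681, 0.733, 0.0]
contact_force: [0.2, -0.2, 0.8]
gripper_width: 0.242
grasp_force: 46.1
[ 0.59057791 -0.26260494  0.03353493] [-0.70312033 -0.17711617  0.83944083]
[ 0.59057964 -0.26258764  0.03353444] [ 0.52346002 -0.00310284  1.70539924]
[ 0.59052496 -0.26264813  0.03348793] [0.45203845 1.51386061 1.85622417]
```

```bash

python3 -m crank '[{"delta_rot":[0,0,0],"xyz":[0,0,0.001],"fingers":0.7},{"delta_rot":[0,0,0],"xyz":[0,0,0.001],"fingers":0.3},{"delta_rot":[0,0,0],"xyz":[0,0,0.001],"fingers":0},{"delta_rot":[0,0,0],"xyz":[0,0,0.001],"fingers":0},{"delta_rot":[0,0,0],"xyz":[0,0,-0.03],"fingers":0},{"delta_rot":[0,0,0],"xyz":[0,0,-0.07],"fingers":0},{"delta_rot":[0,0,0],"xyz":[0,-0.04,-0.12],"fingers":0},{"delta_rot":[0,0,0],"xyz":[0,-0.09,-0.14],"fingers":0},{"delta_rot":[0,0,0],"xyz":[0,-0.09,-0.14],"fingers":0},{"delta_rot":[0,0,0],"xyz":[0,-0.09,-0.14],"fingers":0}]'
sed -i 's/("B1".*("B3"/("B3"/' all.py; cat > edges.py <<'E'
from h import *
c=viewer.read_camera("wrist"); save(c["img"],"pics/e1.png",1.25); print(telemetry.get_obs()["eef_pos"])
E
python3 all.py; python3 edges.py
```

```text
t: 8.7
eef_pos: [0.4987, -0.2704, 0.1748]
tool_rot: [0.001, 0.682, 0.731, 0.001]
contact_force: [0.5, -0.2, -0.4]
gripper_width: 0.502
grasp_force: 0.0
B3 [  0.5097  -0.318  -11.8259   0.9657]
B4 [  0.4321  -0.3694 -29.7514   0.7423]
B5 [  0.5132  -0.3824 -14.0784   0.9553]
wall [ 0.5954 -0.3102  3.7664  0.7149]
SE [ 0.3585 -0.3225 -3.4026  0.9766]
[ 0.50127833 -0.26877475  0.17329302]
```

View pics/e1.png

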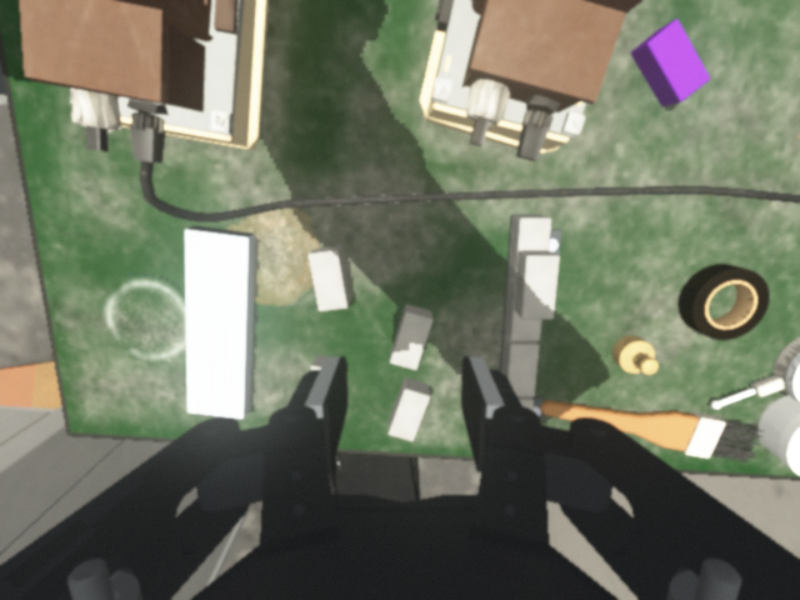

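The first block sits over the joint, its top from about (526,253) to (552,319). The straightedge is at (220,322), B2 at (328,280), B3 at (411,337) and B5 at (409,411).

```bash
python3 - <<'E'
from h import *
c=viewer.read_camera("wrist")
for p in [(526,253),(559,256),(552,319),(519,317)]: print("blk",np.round(onz(c,np.array(p)/1.25,.05),4))
for p in [(519,216),(551,218),(510,341),(540,342),(508,396)]: print("wall",np.round(onz(c,np.array(p)/1.25,.028),4))
save(c["img"][165:330,390:460],"pics/e2.png",5 if 0 else 3.6)
E
```

```text
blk [ 0.5775 -0.2385  0.05  ]
blk [ 0.5992 -0.2388  0.05  ]
blk [ 0.6021 -0.2817  0.05  ]
blk [ 0.5796 -0.282   0.05  ]
wall [ 0.5756 -0.2168  0.028 ]
wall [ 0.5976 -0.2165  0.028 ]
wall [ 0.5827 -0.3079  0.028 ]
wall [ 0.6051 -0.307   0.028 ]
wall [ 0.5877 -0.3533  0.028 ]
```

View pics/e2.png

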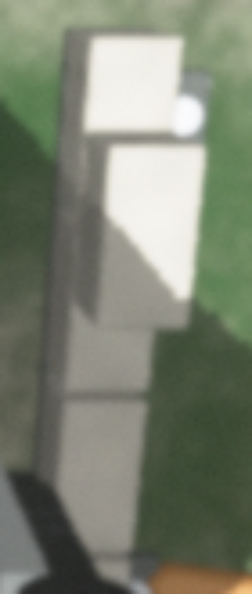

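```bash
python3 d.py .5098 -.3183 .006 -12
```

```text
t 8.85 pos [ 0.5016 -0.2685  0.1728] psi 4.28 tilt [ 1.e-04  3.e-04 -1.e+00] w 0.501
xyz [-0.0503  0.0044  0.1668] rotz 16.28
```

```bash

python3 -m crank '[{"delta_rot":[0,0,8],"xyz":[-0.04,0.004,0.03],"fingers":0},{"delta_rot":[0,0,16.3],"xyz":[-0.05,0.0045,0.07],"fingers":0},{"delta_rot":[0,0,16.3],"xyz":[-0.05,0.0045,0.11],"fingers":0},{"delta_rot":[0,0,16.3],"xyz":[-0.05,0.0045,0.13],"fingers":0},{"delta_rot":[0,0,16.3],"xyz":[-0.05,0.0045,0.13],"fingers":0},{"delta_rot":[0,0,16.3],"xyz":[-0.05,0.0045,0.13],"fingers":0}]'
python3 d.py .5098 -.3183 .006 -12
```

```text
t: 9.45
eef_pos: [0.5092, -0.3187, 0.0427]
tool_rot: [-0.0, 0.777, 0.629, -0.0]
contact_force: [0.8, -1.0, -0.1]
gripper_width: 0.499
grasp_force: 0.0
t 9.45 pos [ 0.5092 -0.3187  0.0427] psi -12.05 tilt [-0.0012  0.     -1.    ] w 0.499
xyz [0.0005 0.0005 0.0367] rotz -0.05
```

```bash

python3 -m crank '[{"delta_rot":[0,0,0],"xyz":[0,0,0.02],"fingers":0},{"delta_rot":[0,0,0],"xyz":[0,0,0.036],"fingers":0},{"delta_rot":[0,0,0],"xyz":[0,0,0.036],"fingers":0},{"delta_rot":[0,0,0],"xyz":[0,0,0.036],"fingers":0.7},{"delta_rot":[0,0,0],"xyz":[0,0,0.036],"fingers":0.7},{"delta_rot":[0,0,0],"xyz":[0,0,0.036],"fingers":0.7},{"delta_rot":[0,0,0],"xyz":[0,0,0.036],"fingers":0.7},{"delta_rot":[0,0,0],"xyz":[0,0,0.036],"fingers":0.7}]'
python3 -m crank '[{"delta_rot":[0,0,0],"xyz":[0,0,-0.04],"fingers":0.7},{"delta_rot":[0,0,0],"xyz":[0,0,-0.08],"fingers":0.7},{"delta_rot":[0,0,0],"xyz":[0,0,-0.08],"fingers":0.7}]'
python3 d.py .5948 -.3102 .06 4.4
```

```text
t: 10.25
eef_pos: [0.5094, -0.3192, 0.0083]
tool_rot: [0.001, 0.778, 0.629, 0.0]
contact_force: [-0.4, 0.1, 6.3]
gripper_width: 0.246
grasp_force: 40.4
t: 10.55
eef_pos: [0.5112, -0.3211, 0.0921]
tool_rot: [0.004, 0.778, 0.628, 0.002]
contact_force: [-0.4, -0.8, -1.5]
gripper_width: 0.246
grasp_force: 39.7
t 10.55 pos [ 0.5112 -0.3211  0.0921] psi -12.13 tilt [ 0.0072 -0.0039 -1.    ] w 0.246
xyz [0.0283 0.0792 0.0326] rotz -16.53
```

```bash

python3 -m crank '[{"delta_rot":[0,0,-8],"xyz":[0.014,0.04,0],"fingers":0.7},{"delta_rot":[0,0,-16.5],"xyz":[0.028,0.079,0],"fingers":0.7},{"delta_rot":[0,0,-16.5],"xyz":[0.028,0.079,0],"fingers":0.7},{"delta_rot":[0,0,-16.5],"xyz":[0.028,0.079,0.02],"fingers":0.7},{"delta_rot":[0,0,-16.5],"xyz":[0.028,0.079,0.034],"fingers":0.7},{"delta_rot":[0,0,-16.5],"xyz":[0.028,0.079,0.034],"fingers":0.7},{"delta_rot":[0,0,-16.5],"xyz":[0.028,0.079,0.034],"fingers":0.7}]'
python3 d.py .5948 -.3100 .0365 4.4
```

```text
t: 11.25
eef_pos: [0.5909, -0.3077, 0.0526]
tool_rot: [-0.001, 0.68, 0.734, -0.0]
contact_force: [0.1, 0.5, -1.0]
gripper_width: 0.243
grasp_force: 40.6
t 11.25 pos [ 0.5909 -0.3077  0.0526] psi 4.36 tilt [-1.8e-03  9.0e-04 -1.0e+00] w 0.243
xyz [-0.0026  0.0038  0.0161] rotz -0.04
```

```bash

python3 -m crank '[{"delta_rot":[0,0,0],"xyz":[-0.003,0.0038,0.006],"fingers":0.7},{"delta_rot":[0,0,0],"xyz":[-0.003,0.0038,0.013],"fingers":0.7},{"delta_rot":[0,0,0],"xyz":[-0.003,0.0038,0.016],"fingers":0.7},{"delta_rot":[0,0,0],"xyz":[-0.003,0.0038,0.016],"fingers":0.7},{"delta_rot":[0,0,0],"xyz":[-0.003,0.0038,0.016],"fingers":0.7}]'
python3 d.py .5948 -.3110 .0365 4.4
```

```text
t: 11.75
eef_pos: [0.5958, -0.3106, 0.0373]
tool_rot: [-0.0, 0.679, 0.734, -0.0]
contact_force: [0.2, -0.2, -0.4]
gripper_width: 0.244
grasp_force: 40.7
t 11.75 pos [ 0.5958 -0.3106  0.0373] psi 4.41 tilt [-1.e-04  1.e-04 -1.e+00] w 0.244
xyz [-0.0003 -0.001   0.0008] rotz 0.01
```

Feel down for contact before releasing.

```bash

python3 -m crank '[{"delta_rot":[0,0,0],"xyz":[0,-0.001,0.001],"fingers":0.7},{"delta_rot":[0,0,0],"xyz":[0,-0.001,0.002],"fingers":0.7},{"delta_rot":[0,0,0],"xyz":[0,-0.001,0.002],"fingers":0.7}]'
python3 -m crank '[{"delta_rot":[0,0,0],"xyz":[0,0,0.001],"fingers":0.7},{"delta_rot":[0,0,0],"xyz":[0,0,0.0015],"fingers":0.7},{"delta_rot":[0,0,0],"xyz":[0,0,0.0015],"fingers":0.7}]'
```

```text
t: 12.05
eef_pos: [0.5953, -0.3107, 0.0365]
tool_rot: [0.0, 0.679, 0.734, 0.001]
contact_force: [-1.9, 3.2, 7.5]
gripper_width: 0.241
grasp_force: 41.7
t: 12.35
eef_pos: [0.5953, -0.3106, 0.0362]
tool_rot: [0.0, 0.679, 0.734, 0.001]
contact_force: [-5.4, 5.3, 18.4]
gripper_width: 0.247
grasp_force: 43.0
```

```bash

python3 -m crank '[{"delta_rot":[0,0,0],"xyz":[0,0,-0.0015],"fingers":0.7},{"delta_rot":[0,0,0],"xyz":[0,0,-0.0015],"fingers":0.3},{"delta_rot":[0,0,0],"xyz":[0,0,-0.0015],"fingers":0},{"delta_rot":[0,0,0],"xyz":[0,0,-0.0015],"fingers":0},{"delta_rot":[0,0,0],"xyz":[0,0,-0.03],"fingers":0},{"delta_rot":[0,0,0],"xyz":[0,0,-0.07],"fingers":0},{"delta_rot":[0,0,0],"xyz":[0,-0.04,-0.1],"fingers":0},{"delta_rot":[0,0,0],"xyz":[0,-0.08,-0.1],"fingers":0},{"delta_rot":[0,0,0],"xyz":[0,-0.08,-0.1],"fingers":0}]'
python3 d.py .5133 -.3825 .006 -14
```

```text
t: 13.25
eef_pos: [0.509, -0.3189, 0.1344]
tool_rot: [-0.001, 0.682, 0.731, -0.001]
contact_force: [0.6, -0.2, -0.4]
gripper_width: 0.501
grasp_force: 0.0
t 13.25 pos [ 0.509  -0.3189  0.1344] psi 4.02 tilt [-2.4e-03  5.0e-04 -1.0e+00] w 0.501
xyz [-6.390e-02  1.000e-04  1.284e-01] rotz 18.02
```

```bash
cat > see.py <<'E'
import sys; from h import *
for i in range(3): c=viewer.read_camera("wrist")
save(c["img"],sys.argv[1],1.25)
E
python3 see.py pics/s1.png; python3 d.py .5133 -.3825 .006 -14
```

```text
t 13.4 pos [ 0.5155 -0.3165  0.1337] psi 4.42 tilt [ 4.e-04  4.e-04 -1.e+00] w 0.504
xyz [-0.0656 -0.0074  0.1277] rotz 18.42
```

View pics/s1.png

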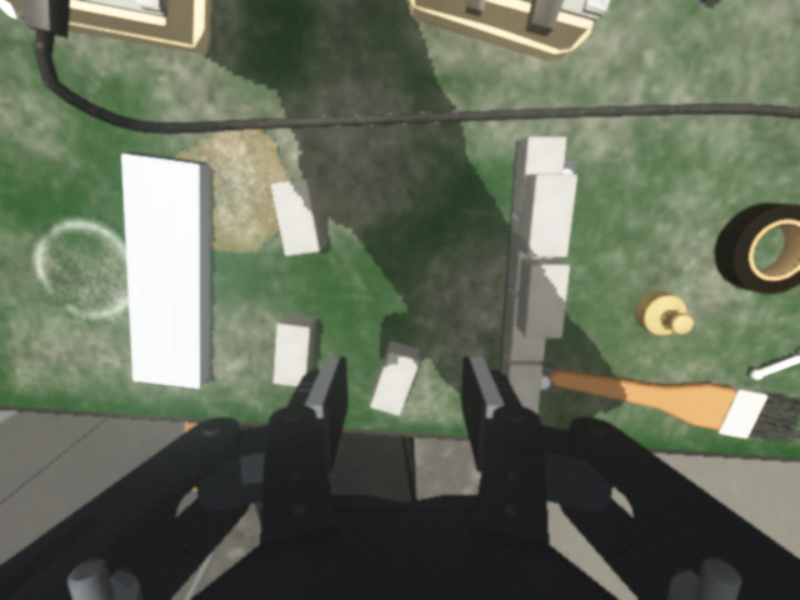

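The picture shows two second-course blocks in place at (552,215) and (543,298). Loose blocks remain at B2 (299,218), B4 (295,352) and B5 (396,378). The straightedge (168,270) has not moved. I'll move to B5.

```bash

python3 -m crank '[{"delta_rot":[0,0,8],"xyz":[-0.03,-0.004,0],"fingers":0},{"delta_rot":[0,0,18.4],"xyz":[-0.065,-0.0075,0.03],"fingers":0},{"delta_rot":[0,0,18.4],"xyz":[-0.0655,-0.0075,0.07],"fingers":0},{"delta_rot":[0,0,18.4],"xyz":[-0.0655,-0.0075,0.09],"fingers":0},{"delta_rot":[0,0,18.4],"xyz":[-0.0655,-0.0075,0.09],"fingers":0},{"delta_rot":[0,0,18.4],"xyz":[-0.0655,-0.0075,0.09],"fingers":0},{"delta_rot":[0,0,18.4],"xyz":[-0.0655,-0.0075,0.09],"fingers":0},{"delta_rot":[0,0,18.4],"xyz":[-0.0655,-0.0075,0.09],"fingers":0}]'
python3 d.py .5133 -.3825 .007 -14
```

```text
t: 14.2
eef_pos: [0.5139, -0.3832, 0.0453]
tool_rot: [0.001, 0.788, 0.616, 0.001]
contact_force: [-0.5, 0.8, 0.3]
gripper_width: 0.5
grasp_force: 0.0
t 14.2 pos [ 0.5139 -0.3832  0.0453] psi -13.96 tilt [ 0.0024 -0.0012 -1.    ] w 0.5
xyz [ 0.0005 -0.0008  0.0383] rotz 0.04
```

```bash

python3 -m crank '[{"delta_rot":[0,0,0],"xyz":[0.0005,-0.0005,0.02],"fingers":0},{"delta_rot":[0,0,0],"xyz":[0.0005,-0.0005,0.038],"fingers":0},{"delta_rot":[0,0,0],"xyz":[0.0005,-0.0005,0.038],"fingers":0},{"delta_rot":[0,0,0],"xyz":[0.0005,-0.0005,0.038],"fingers":0.7},{"delta_rot":[0,0,0],"xyz":[0.0005,-0.0005,0.038],"fingers":0.7},{"delta_rot":[0,0,0],"xyz":[0.0005,-0.0005,0.038],"fingers":0.7},{"delta_rot":[0,0,0],"xyz":[0.0005,-0.0005,0.038],"fingers":0.7},{"delta_rot":[0,0,0],"xyz":[0.0005,-0.0005,0.038],"fingers":0.7}]'
python3 -m crank '[{"delta_rot":[0,0,0],"xyz":[0,0,-0.04],"fingers":0.7},{"delta_rot":[0,0,0],"xyz":[0,0,-0.08],"fingers":0.7},{"delta_rot":[0,0,0],"xyz":[0,0,-0.08],"fingers":0.7},{"delta_rot":[0,0,0],"xyz":[0,0,-0.08],"fingers":0.7},{"delta_rot":[0,0,0],"xyz":[0,0,-0.08],"fingers":0.7},{"delta_rot":[0,0,0],"xyz":[0,0,-0.08],"fingers":0.7}]'
python3 d.py .5985 -.3568 .0375 4.4
```

```text
t: 15.0
eef_pos: [0.5126, -0.3825, 0.0064]
tool_rot: [0.0, 0.788, 0.616, 0.0]
contact_force: [-0.9, 0.5, 3.4]
gripper_width: 0.244
grasp_force: 40.6
t: 15.6
eef_pos: [0.5116, -0.3814, 0.0844]
tool_rot: [-0.001, 0.788, 0.616, -0.0]
contact_force: [0.3, 0.0, -0.6]
gripper_width: 0.243
grasp_force: 40.2
t 15.6 pos [ 0.5116 -0.3814  0.0844] psi -13.99 tilt [-0.002   0.0014 -1.    ] w 0.243
xyz [0.0448 0.0785 0.0468] rotz -18.39
```

```bash

python3 -m crank '[{"delta_rot":[0,0,-8],"xyz":[0.022,0.04,0],"fingers":0.7},{"delta_rot":[0,0,-16],"xyz":[0.045,0.0785,0],"fingers":0.7},{"delta_rot":[0,0,-18.4],"xyz":[0.045,0.0785,0],"fingers":0.7},{"delta_rot":[0,0,-18.4],"xyz":[0.045,0.0785,0.02],"fingers":0.7},{"delta_rot":[0,0,-18.4],"xyz":[0.045,0.0785,0.037],"fingers":0.7},{"delta_rot":[0,0,-18.4],"xyz":[0.045,0.0785,0.037],"fingers":0.7},{"delta_rot":[0,0,-18.4],"xyz":[0.045,0.0785,0.037],"fingers":0.7},{"delta_rot":[0,0,-18.4],"xyz":[0.045,0.0785,0.037],"fingers":0.7},{"delta_rot":[0,0,-18.4],"xyz":[0.045,0.0785,0.037],"fingers":0.7}]'
python3 d.py .5985 -.3568 .0355 4.4
```

```text
t: 16.5
eef_pos: [0.5997, -0.3579, 0.0496]
tool_rot: [0.001, 0.679, 0.734, 0.0]
contact_force: [-0.2, -0.0, -0.2]
gripper_width: 0.246
grasp_force: 40.1
t 16.5 pos [ 0.5997 -0.3579  0.0496] psi 4.39 tilt [ 1.1e-03 -7.0e-04 -1.0e+00] w 0.246
xyz [ 0.0012 -0.0011  0.0141] rotz -0.01
```

```bash

python3 -m crank '[{"delta_rot":[0,0,0],"xyz":[0.001,-0.001,0.007],"fingers":0.7},{"delta_rot":[0,0,0],"xyz":[0.001,-0.001,0.012],"fingers":0.7},{"delta_rot":[0,0,0],"xyz":[0.001,-0.001,0.014],"fingers":0.7},{"delta_rot":[0,0,0],"xyz":[0.001,-0.001,0.014],"fingers":0.7},{"delta_rot":[0,0,0],"xyz":[0.001,-0.001,0.014],"fingers":0.7}]'
python3 -m crank '[{"delta_rot":[0,0,0],"xyz":[0,0,0.001],"fingers":0.7},{"delta_rot":[0,0,0],"xyz":[0,0,0.001],"fingers":0.7},{"delta_rot":[0,0,0],"xyz":[0,0,0.001],"fingers":0.7}]'
python3 d.py .5985 -.3568 .0355 4.4
```

```text
t: 17.0
eef_pos: [0.5982, -0.3565, 0.0346]
tool_rot: [-0.0, 0.679, 0.734, -0.0]
contact_force: [-0.2, -0.1, 0.0]
gripper_width: 0.243
grasp_force: 40.2
t: 17.3
eef_pos: [0.5983, -0.3565, 0.0344]
tool_rot: [-0.0, 0.679, 0.734, 0.0]
contact_force: [-1.2, 2.4, 5.4]
gripper_width: 0.248
grasp_force: 40.9
t 17.3 pos [ 0.5983 -0.3565  0.0344] psi 4.41 tilt [ 3.e-04  3.e-04 -1.e+00] w 0.248
xyz [-0.0003  0.0001 -0.0011] rotz 0.01
```

```bash

python3 -m crank '[{"delta_rot":[0,0,0],"xyz":[0,0,0],"fingers":0.3},{"delta_rot":[0,0,0],"xyz":[0,0,0],"fingers":0},{"delta_rot":[0,0,0],"xyz":[0,0,0],"fingers":0},{"delta_rot":[0,0,0],"xyz":[0,0,-0.03],"fingers":0},{"delta_rot":[0,0,0],"xyz":[0,0,-0.07],"fingers":0},{"delta_rot":[0,0,0],"xyz":[0.03,-0.04,-0.1],"fingers":0},{"delta_rot":[0,0,0],"xyz":[0.05,-0.08,-0.13],"fingers":0},{"delta_rot":[0,0,0],"xyz":[0.05,-0.11,-0.13],"fingers":0},{"delta_rot":[0,0,0],"xyz":[0.05,-0.11,-0.13],"fingers":0},{"delta_rot":[0,0,0],"xyz":[0.05,-0.11,-0.13],"fingers":0}]'
python3 see.py pics/s2.png; sed -i 's/("B3".*("B4"/("B2",.4457,-.275,.19),("B4"/; s/("B5".*("SE"/("SE"/' all.py; python3 all.py;  python3 d.py .444 -.366 .045 -3
```

```text
t: 18.3
eef_pos: [0.4846, -0.3152, 0.1643]
tool_rot: [0.0, 0.68, 0.733, 0.001]
contact_force: [0.2, -0.5, -0.1]
gripper_width: 0.499
grasp_force: 0.0
B2 [ 0.4452 -0.2745 10.3109  0.9621]
B4 [ 0.442  -0.3666 -3.756   0.8144]
SE [ 0.3585 -0.3213 -3.4948  0.9751]
t 18.5 pos [ 0.4858 -0.315   0.1633] psi 4.48 tilt [-4.e-04 -3.e-04 -1.e+00] w 0.505
xyz [-0.0475 -0.0456  0.1183] rotz 7.48
```

View pics/s2.png

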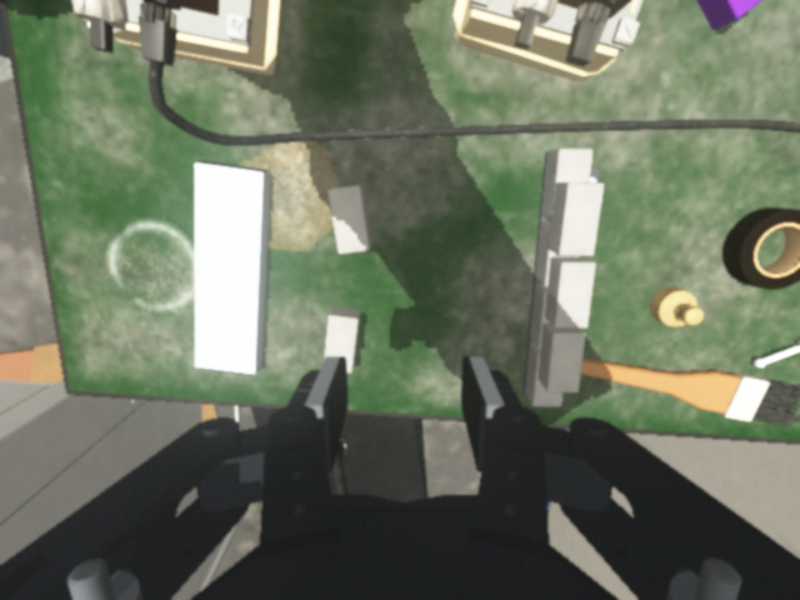

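The second course is complete, at (583,218), (574,292) and (565,360). B4 is at (341,340) and B2 at (349,219). I'll move to B4.

```bash

python3 -m crank '[{"delta_rot":[0,0,7.5],"xyz":[-0.03,-0.03,0.03],"fingers":0},{"delta_rot":[0,0,8.2],"xyz":[-0.048,-0.0475,0.06],"fingers":0},{"delta_rot":[0,0,8.2],"xyz":[-0.048,-0.0475,0.1],"fingers":0},{"delta_rot":[0,0,8.2],"xyz":[-0.048,-0.0475,0.118],"fingers":0},{"delta_rot":[0,0,8.2],"xyz":[-0.048,-0.0475,0.118],"fingers":0},{"delta_rot":[0,0,8.2],"xyz":[-0.048,-0.0475,0.118],"fingers":0},{"delta_rot":[0,0,8.2],"xyz":[-0.048,-0.0475,0.118],"fingers":0},{"delta_rot":[0,0,8.2],"xyz":[-0.048,-0.0475,0.118],"fingers":0}]'
python3 d.py .4422 -.3668 .007 -3.7
```

```text
t: 19.3
eef_pos: [0.4421, -0.3671, 0.047]
tool_rot: [0.001, 0.73, 0.683, 0.0]
contact_force: [0.1, 0.2, -0.2]
gripper_width: 0.5
grasp_force: 0.0
t 19.3 pos [ 0.4421 -0.3671  0.047 ] psi -3.76 tilt [ 0.0019 -0.0012 -1.    ] w 0.5
xyz [0.0004 0.     0.04  ] rotz -0.06
```

```bash

python3 -m crank '[{"delta_rot":[0,0,0],"xyz":[0,0,0.02],"fingers":0},{"delta_rot":[0,0,0],"xyz":[0,0,0.0395],"fingers":0},{"delta_rot":[0,0,0],"xyz":[0,0,0.0395],"fingers":0},{"delta_rot":[0,0,0],"xyz":[0,0,0.0395],"fingers":0.7},{"delta_rot":[0,0,0],"xyz":[0,0,0.0395],"fingers":0.7},{"delta_rot":[0,0,0],"xyz":[0,0,0.0395],"fingers":0.7},{"delta_rot":[0,0,0],"xyz":[0,0,0.0395],"fingers":0.7},{"delta_rot":[0,0,0],"xyz":[0,0,0.0395],"fingers":0.7}]'
python3 -m crank '[{"delta_rot":[0,0,0],"xyz":[0,0,-0.04],"fingers":0.7},{"delta_rot":[0,0,0],"xyz":[0,0,-0.08],"fingers":0.7},{"delta_rot":[0,0,0],"xyz":[0,0,-0.1],"fingers":0.7},{"delta_rot":[0,0,0],"xyz":[0,0,-0.1],"fingers":0.7},{"delta_rot":[0,0,0],"xyz":[0,0,-0.1],"fingers":0.7},{"delta_rot":[0,0,0],"xyz":[0,0,-0.1],"fingers":0.7}]'
python3 d.py .5967 -.3334 .07 4.4
```

```text
t: 20.1
eef_pos: [0.4418, -0.3673, 0.0076]
tool_rot: [0.001, 0.73, 0.683, 0.0]
contact_force: [-0.7, 0.1, 7.5]
gripper_width: 0.246
grasp_force: 40.0
t: 20.7
eef_pos: [0.4406, -0.3659, 0.1052]
tool_rot: [-0.001, 0.73, 0.683, -0.0]
contact_force: [0.2, -0.1, -0.4]
gripper_width: 0.242
grasp_force: 39.5
t 20.7 pos [ 0.4406 -0.3659  0.1052] psi -3.78 tilt [-0.0014  0.0012 -1.    ] w 0.242
xyz [0.0426 0.1537 0.0351] rotz -8.18
```

```bash

python3 -m crank '[{"delta_rot":[0,0,-2],"xyz":[0.013,0.045,0],"fingers":0.7},{"delta_rot":[0,0,-5],"xyz":[0.025,0.09,0],"fingers":0.7},{"delta_rot":[0,0,-8.2],"xyz":[0.038,0.135,0],"fingers":0.7},{"delta_rot":[0,0,-8.2],"xyz":[0.0425,0.1535,0],"fingers":0.7},{"delta_rot":[0,0,-8.2],"xyz":[0.0425,0.1535,0.02],"fingers":0.7},{"delta_rot":[0,0,-8.2],"xyz":[0.0425,0.1535,0.035],"fingers":0.7},{"delta_rot":[0,0,-8.2],"xyz":[0.0425,0.1535,0.035],"fingers":0.7},{"delta_rot":[0,0,-8.2],"xyz":[0.0425,0.1535,0.035],"fingers":0.7},{"delta_rot":[0,0,-8.2],"xyz":[0.0425,0.1535,0.035],"fingers":0.7}]'
python3 d.py .5967 -.3336 .0575 4.4
```

```text
t: 21.6
eef_pos: [0.5967, -0.3351, 0.0719]
tool_rot: [0.0, 0.68, 0.733, -0.0]
contact_force: [0.4, 0.1, -0.3]
gripper_width: 0.245
grasp_force: 39.5
t 21.6 pos [ 0.5967 -0.3351  0.0719] psi 4.34 tilt [ 4.e-04 -4.e-04 -1.e+00] w 0.245
xyz [0.0015 0.0001 0.0144] rotz -0.06
```

```bash

python3 -m crank '[{"delta_rot":[0,0,0],"xyz":[0.0015,0,0.007],"fingers":0.7},{"delta_rot":[0,0,0],"xyz":[0.0015,0,0.011],"fingers":0.7},{"delta_rot":[0,0,0],"xyz":[0.0015,0,0.014],"fingers":0.7},{"delta_rot":[0,0,0],"xyz":[0.0015,0,0.014],"fingers":0.7},{"delta_rot":[0,0,0],"xyz":[0.0015,0,0.014],"fingers":0.7}]'
```

```text
t: 22.1
eef_pos: [0.597, -0.3327, 0.0576]
tool_rot: [-0.0, 0.679, 0.734, 0.0]
contact_force: [-1.8, 2.1, 4.8]
gripper_width: 0.248
grasp_force: 40.1
```

Contact. Release and go to B2.

```bash

python3 -m crank '[{"delta_rot":[0,0,0],"xyz":[0,0,0],"fingers":0.3},{"delta_rot":[0,0,0],"xyz":[0,0,0],"fingers":0},{"delta_rot":[0,0,0],"xyz":[0,0,0],"fingers":0},{"delta_rot":[0,0,0],"xyz":[0,0,-0.03],"fingers":0},{"delta_rot":[0,0,0],"xyz":[0,0,-0.07],"fingers":0},{"delta_rot":[0,0,0],"xyz":[0.03,-0.04,-0.08],"fingers":0},{"delta_rot":[0,0,0],"xyz":[0.05,-0.085,-0.08],"fingers":0},{"delta_rot":[0,0,0],"xyz":[0.07,-0.13,-0.08],"fingers":0},{"delta_rot":[0,0,0],"xyz":[0.07,-0.14,-0.08],"fingers":0},{"delta_rot":[0,0,0],"xyz":[0.07,-0.14,-0.08],"fingers":0}]'
python3 see.py pics/s3.png;  python3 all.py; python3 d.py .4453 -.2747 .045 10.4
```

```text
t: 23.1
eef_pos: [0.4504, -0.2738, 0.1375]
tool_rot: [-0.0, 0.68, 0.733, 0.0]
contact_force: [-0.1, -0.2, 0.0]
gripper_width: 0.505
grasp_force: 0.0
B2 [ 0.4454 -0.2747 10.1304  0.9604]
B4 None
SE [ 0.3585 -0.3218 -3.4466  0.8992]
t 23.3 pos [ 0.454  -0.2744  0.1376] psi 4.47 tilt [ 0.0013 -0.0013 -1.    ] w 0.5
xyz [ 0.0005 -0.0088  0.0925] rotz -5.93
```

```bash

python3 -m crank '[{"delta_rot":[0,0,-5.8],"xyz":[0.0005,-0.0088,0.04],"fingers":0},{"delta_rot":[0,0,-5.8],"xyz":[0.0005,-0.0088,0.08],"fingers":0},{"delta_rot":[0,0,-5.8],"xyz":[0.0005,-0.0088,0.09],"fingers":0},{"delta_rot":[0,0,-5.8],"xyz":[0.0005,-0.0088,0.09],"fingers":0},{"delta_rot":[0,0,-5.8],"xyz":[0.0005,-0.0088,0.09],"fingers":0},{"delta_rot":[0,0,-5.8],"xyz":[0.0005,-0.0088,0.09],"fingers":0}]'
python3 d.py .4453 -.2747 .007 10.2
```

```text
t: 23.9
eef_pos: [0.4446, -0.2748, 0.0488]
tool_rot: [0.001, 0.641, 0.767, 0.0]
contact_force: [-0.5, -0.2, -0.0]
gripper_width: 0.502
grasp_force: 0.0
t 23.9 pos [ 0.4446 -0.2748  0.0488] psi 10.21 tilt [ 0.0026 -0.0013 -1.    ] w 0.502
xyz [0.0001 0.0006 0.0418] rotz 0.01
```

```bash

python3 -m crank '[{"delta_rot":[0,0,0],"xyz":[0,0.0005,0.02],"fingers":0},{"delta_rot":[0,0,0],"xyz":[0,0.0005,0.04],"fingers":0},{"delta_rot":[0,0,0],"xyz":[0,0.0005,0.041],"fingers":0},{"delta_rot":[0,0,0],"xyz":[0,0.0005,0.041],"fingers":0.7},{"delta_rot":[0,0,0],"xyz":[0,0.0005,0.041],"fingers":0.7},{"delta_rot":[0,0,0],"xyz":[0,0.0005,0.041],"fingers":0.7},{"delta_rot":[0,0,0],"xyz":[0,0.0005,0.041],"fingers":0.7},{"delta_rot":[0,0,0],"xyz":[0,0.0005,0.041],"fingers":0.7}]'
python3 -m crank '[{"delta_rot":[0,0,0],"xyz":[0,0,-0.04],"fingers":0.7},{"delta_rot":[0,0,0],"xyz":[0,0,-0.08],"fingers":0.7},{"delta_rot":[0,0,0],"xyz":[0,0,-0.1],"fingers":0.7},{"delta_rot":[0,0,0],"xyz":[0,0,-0.1],"fingers":0.7},{"delta_rot":[0,0,0],"xyz":[0,0,-0.1],"fingers":0.7},{"delta_rot":[0,0,0],"xyz":[0,0,-0.1],"fingers":0.7}]'
python3 d.py .593 -.287 .072 4.4
```

```text
t: 24.7
eef_pos: [0.4446, -0.2746, 0.0077]
tool_rot: [0.001, 0.641, 0.767, 0.0]
contact_force: [-0.2, 0.7, 7.2]
gripper_width: 0.247
grasp_force: 40.2
t: 25.3
eef_pos: [0.443, -0.2733, 0.1054]
tool_rot: [-0.001, 0.641, 0.767, -0.0]
contact_force: [0.1, 0.2, -0.9]
gripper_width: 0.247
grasp_force: 39.5
t 25.3 pos [ 0.443  -0.2733  0.1054] psi 10.22 tilt [-1.5e-03  8.0e-04 -1.0e+00] w 0.247
xyz [-0.0401  0.1452  0.0332] rotz 5.82
```

```bash

python3 -m crank '[{"delta_rot":[0,0,2],"xyz":[-0.013,0.045,0],"fingers":0.7},{"delta_rot":[0,0,5],"xyz":[-0.025,0.09,0],"fingers":0.7},{"delta_rot":[0,0,5.8],"xyz":[-0.038,0.135,0],"fingers":0.7},{"delta_rot":[0,0,5.8],"xyz":[-0.039,0.1455,0],"fingers":0.7},{"delta_rot":[0,0,5.8],"xyz":[-0.039,0.1455,0.02],"fingers":0.7},{"delta_rot":[0,0,5.8],"xyz":[-0.039,0.1455,0.033],"fingers":0.7},{"delta_rot":[0,0,5.8],"xyz":[-0.039,0.1455,0.033],"fingers":0.7},{"delta_rot":[0,0,5.8],"xyz":[-0.039,0.1455,0.033],"fingers":0.7},{"delta_rot":[0,0,5.8],"xyz":[-0.039,0.1455,0.033],"fingers":0.7}]'
python3 d.py .593 -.2862 .0575 4.4
```

```text
t: 26.2
eef_pos: [0.5936, -0.287, 0.0739]
tool_rot: [0.0, 0.68, 0.734, 0.0]
contact_force: [-0.9, 0.5, -1.3]
gripper_width: 0.247
grasp_force: 39.5
t 26.2 pos [ 0.5936 -0.287   0.0739] psi 4.36 tilt [ 6.e-04 -2.e-04 -1.e+00] w 0.247
xyz [ 0.0008 -0.0006  0.0164] rotz -0.04
```

```bash

python3 -m crank '[{"delta_rot":[0,0,0],"xyz":[0.0008,-0.0005,0.008],"fingers":0.7},{"delta_rot":[0,0,0],"xyz":[0.0008,-0.0005,0.013],"fingers":0.7},{"delta_rot":[0,0,0],"xyz":[0.0008,-0.0005,0.0155],"fingers":0.7},{"delta_rot":[0,0,0],"xyz":[0.0008,-0.0005,0.0165],"fingers":0.7},{"delta_rot":[0,0,0],"xyz":[0.0008,-0.0005,0.0165],"fingers":0.7}]'
```

```text
t: 26.7
eef_pos: [0.593, -0.2853, 0.0577]
tool_rot: [-0.001, 0.679, 0.734, 0.0]
contact_force: [-4.1, 3.0, 9.9]
gripper_width: 0.248
grasp_force: 40.8
```

```bash

python3 -m crank '[{"delta_rot":[0,0,0],"xyz":[0,0,-0.0005],"fingers":0.3},{"delta_rot":[0,0,0],"xyz":[0,0,-0.0005],"fingers":0},{"delta_rot":[0,0,0],"xyz":[0,0,-0.0005],"fingers":0},{"delta_rot":[0,0,0],"xyz":[0,0,-0.03],"fingers":0},{"delta_rot":[0,0,0],"xyz":[0,0,-0.07],"fingers":0},{"delta_rot":[0,0,0],"xyz":[0.02,-0.04,-0.12],"fingers":0},{"delta_rot":[0,0,0],"xyz":[0.03,-0.085,-0.15],"fingers":-0.5},{"delta_rot":[0,0,0],"xyz":[0.03,-0.12,-0.17],"fingers":-0.5},{"delta_rot":[0,0,0],"xyz":[0.03,-0.12,-0.17],"fingers":-0.5},{"delta_rot":[0,0,0],"xyz":[0.03,-0.12,-0.17],"fingers":-0.5}]'
python3 see.py pics/s4.png;  sed -i 's/("B2".*("SE"/("SE"/' all.py; python3 all.py; python3 d.py .3585 -.322 .05 -3.4; python3 -c "
from h import *
c=viewer.read_camera('wrist'); print(telemetry.get_obs()['q'])
a=np.radians(4.5); yd=np.array([-np.sin(a),np.cos(a)]);
for k,z in((-46.5,.05),(0,.05),(46.5,.05),(-23.25,.072),(23.25,.072)):
  p=np.array([.5945,-.3095])+yd*k/1000; print(k,proj(c,[*p,z])*1.25)"
```

```text
t: 27.7
eef_pos: [0.4705, -0.2656, 0.228]
tool_rot: [0.001, 0.68, 0.733, 0.001]
contact_force: [-0.7, 0.0, -0.3]
gripper_width: 0.75
grasp_force: 0.0
SE [ 0.3586 -0.3223 -3.1468  0.9309]
t 27.9 pos [ 0.4723 -0.2644  0.2258] psi 4.5 tilt [-1.2e-03 -3.0e-04 -1.0e+00] w 0.746
xyz [-0.0484 -0.1178  0.176 ] rotz 7.9
[-0.23503669  0.32865398  0.78666853  1.92009201 -0.27296804  1.00362338
  0.75214456]
-46.5 [543.94669408 389.08338451]
0 [549.25605403 337.99652109]
46.5 [554.98612167 282.86159224]
-23.25 [555.74090149 375.89390895]
23.25 [562.00758617 319.75488905]
```

View pics/s4.png

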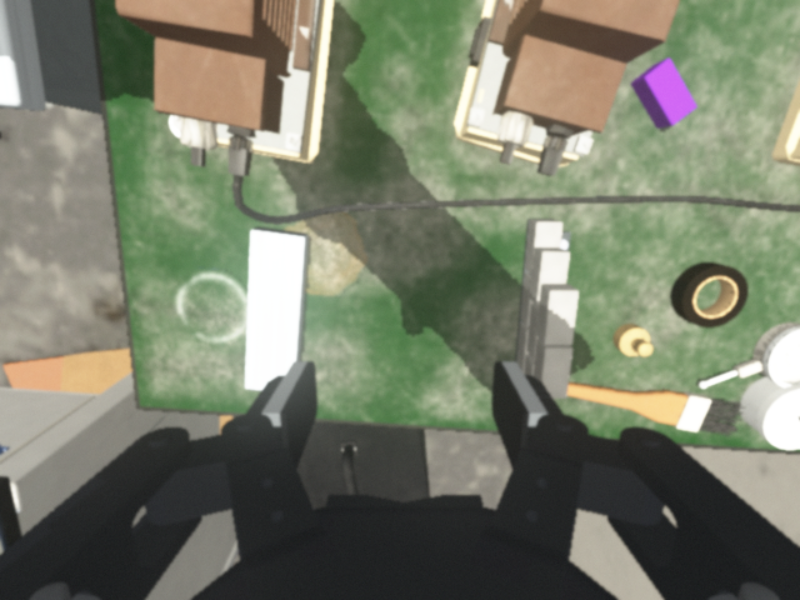

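The wall now has three courses. The third-course tops are at (562,318) and (557,372), against predicted (562,320) and (556,376), so they are within about 3 mm. The straightedge is at (275,310). I'll grasp it next.

```bash

python3 -m crank '[{"delta_rot":[0,0,4],"xyz":[-0.016,-0.04,0.03],"fingers":-0.5},{"delta_rot":[0,0,7.7],"xyz":[-0.034,-0.08,0.06],"fingers":-0.5},{"delta_rot":[0,0,7.7],"xyz":[-0.0485,-0.1178,0.09],"fingers":-0.5},{"delta_rot":[0,0,7.7],"xyz":[-0.0485,-0.1178,0.13],"fingers":-0.5},{"delta_rot":[0,0,7.7],"xyz":[-0.0485,-0.1178,0.17],"fingers":-0.5},{"delta_rot":[0,0,7.7],"xyz":[-0.0485,-0.1178,0.176],"fingers":-0.5},{"delta_rot":[0,0,7.7],"xyz":[-0.0485,-0.1178,0.176],"fingers":-0.5},{"delta_rot":[0,0,7.7],"xyz":[-0.0485,-0.1178,0.176],"fingers":-0.5},{"delta_rot":[0,0,7.7],"xyz":[-0.0485,-0.1178,0.176],"fingers":-0.5}]'
python3 see.py pics/s5.png; python3 all.py; python3 d.py .3586 -.3223 .006 -3.2
```

```text
t: 28.85
eef_pos: [0.359, -0.3232, 0.0523]
tool_rot: [0.001, 0.727, 0.687, 0.0]
contact_force: [0.3, 0.8, -0.4]
gripper_width: 0.753
grasp_force: 0.0
SE [ 0.3587 -0.3214 -3.4929  0.9894]
t 29.05 pos [ 0.3583 -0.3226  0.0517] psi -3.26 tilt [ 1.7e-03 -6.0e-04 -1.0e+00] w 0.752
xyz [0.0003 0.0002 0.0457] rotz -0.06
```

```bash

python3 -m crank '[{"delta_rot":[0,0,0],"xyz":[0,0,0.02],"fingers":-0.5},{"delta_rot":[0,0,0],"xyz":[0,0,0.042],"fingers":-0.5},{"delta_rot":[0,0,0],"xyz":[0,0,0.044],"fingers":-0.5},{"delta_rot":[0,0,0],"xyz":[0,0,0.044],"fingers":0.4},{"delta_rot":[0,0,0],"xyz":[0,0,0.044],"fingers":0.4},{"delta_rot":[0,0,0],"xyz":[0,0,0.044],"fingers":0.4},{"delta_rot":[0,0,0],"xyz":[0,0,0.044],"fingers":0.4},{"delta_rot":[0,0,0],"xyz":[0,0,0.044],"fingers":0.4}]' 50
python3 -m crank '[{"delta_rot":[0,0,0],"xyz":[0,0,-0.008],"fingers":0.4},{"delta_rot":[0,0,0],"xyz":[0,0,-0.016],"fingers":0.4},{"delta_rot":[0,0,0],"xyz":[0,0,-0.016],"fingers":0.4},{"delta_rot":[0,0,0],"xyz":[0,0,-0.016],"fingers":0.4}]'
python3 d.py .5305 -.3045 .024 4.4
```

```text
t: 29.85
eef_pos: [0.3579, -0.3229, 0.0078]
tool_rot: [0.001, 0.727, 0.686, 0.0]
contact_force: [-1.2, 0.7, 8.0]
gripper_width: 0.519
grasp_force: 51.9
t: 30.25
eef_pos: [0.3579, -0.3225, 0.0232]
tool_rot: [0.0, 0.727, 0.687, 0.0]
contact_force: [-0.4, 0.1, -1.5]
gripper_width: 0.517
grasp_force: 51.4
t 30.25 pos [ 0.3579 -0.3225  0.0232] psi -3.27 tilt [ 8.e-04 -4.e-04 -1.e+00] w 0.517
xyz [ 0.0278  0.1713 -0.0007] rotz -7.67
```

```bash

python3 -m crank '[{"delta_rot":[0,0,-1.5],"xyz":[0.004,0.03,0],"fingers":0.4},{"delta_rot":[0,0,-3],"xyz":[0.008,0.065,0],"fingers":0.4},{"delta_rot":[0,0,-5],"xyz":[0.012,0.1,0],"fingers":0.4},{"delta_rot":[0,0,-7],"xyz":[0.016,0.135,0],"fingers":0.4},{"delta_rot":[0,0,-7.7],"xyz":[0.0175,0.16,0],"fingers":0.4},{"delta_rot":[0,0,-7.7],"xyz":[0.0175,0.172,0],"fingers":0.4},{"delta_rot":[0,0,-7.7],"xyz":[0.0175,0.172,0],"fingers":0.4},{"delta_rot":[0,0,-7.7],"xyz":[0.0175,0.172,0],"fingers":0.4},{"delta_rot":[0,0,-7.7],"xyz":[0.0175,0.172,0],"fingers":0.4},{"delta_rot":[0,0,-7.7],"xyz":[0.0175,0.172,0],"fingers":0.4}]'
python3 d.py .5305 -.315 .008 4.4
```

```text
t: 31.25
eef_pos: [0.5288, -0.3153, 0.0228]
tool_rot: [-0.0, 0.68, 0.733, -0.0]
contact_force: [0.1, -0.2, -2.3]
gripper_width: 0.514
grasp_force: 51.6
t 31.25 pos [ 0.5288 -0.3153  0.0228] psi 4.3 tilt [-8.e-04  3.e-04 -1.e+00] w 0.514
xyz [0.0001 0.0018 0.0148] rotz -0.1
```

```bash

python3 -m crank '[{"delta_rot":[0,0,0],"xyz":[0,0.001,0.01],"fingers":0.4},{"delta_rot":[0,0,0],"xyz":[0,0.001,0.0155],"fingers":0.4},{"delta_rot":[0,0,0],"xyz":[0,0.001,0.0155],"fingers":0.4},{"delta_rot":[0,0,0],"xyz":[0,0.001,0.0155],"fingers":-0.25},{"delta_rot":[0,0,0],"xyz":[0,0.001,0.0155],"fingers":-0.25},{"delta_rot":[0,0,0],"xyz":[0,0.001,0.0155],"fingers":-0.25},{"delta_rot":[0,0,0],"xyz":[0,0.001,-0.03],"fingers":-0.25},{"delta_rot":[0,0,0],"xyz":[0,0.001,-0.07],"fingers":-0.25},{"delta_rot":[0,0,0],"xyz":[0,-0.03,-0.11],"fingers":-0.25},{"delta_rot":[0,0,0],"xyz":[0,-0.04,-0.12],"fingers":-0.25}]'
python3 see.py pics/s6.png; python3 -c "
from h import *
print(telemetry.get_obs()['q'])"; python3 d.py .46 -.33 .14 94.4
```

```text
t: 32.25
eef_pos: [0.4894, -0.3203, 0.1464]
tool_rot: [0.002, 0.68, 0.733, 0.0]
contact_force: [0.1, -0.8, 0.4]
gripper_width: 0.625
grasp_force: 0.0
[-0.0553115   0.51405407  0.70390525  1.895067   -0.42499653  0.88521962
  0.93639242]
t 32.4 pos [ 0.4904 -0.3178  0.1428] psi 4.37 tilt [ 1.2e-03  4.0e-04 -1.0e+00] w 0.625
xyz [-0.0098 -0.0313  0.0028] rotz -90.03
```

View pics/s6.png

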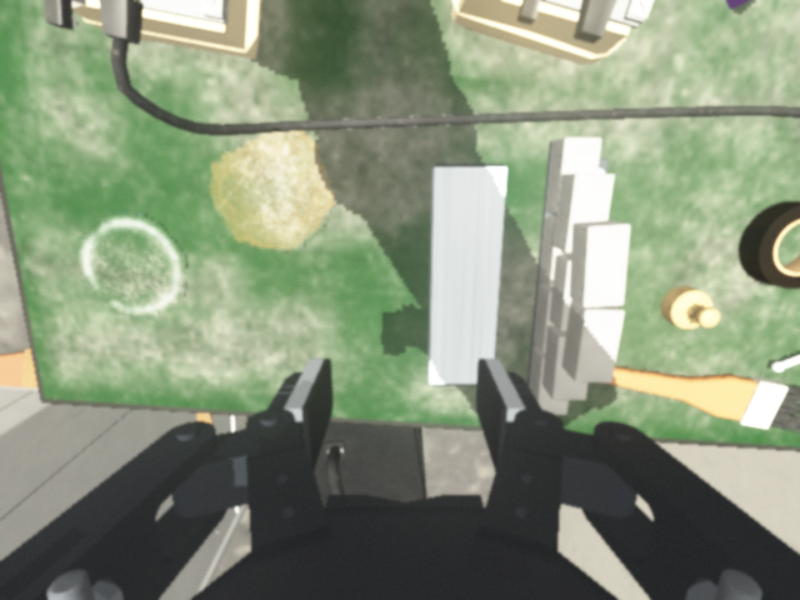

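The straightedge lies parallel to the wall at (468,275), about 30 mm in front of its face, and the wall is intact. Next I'll turn the gripper so that both fingertips push its front edge.

```bash

python3 -m crank '[{"delta_rot":[0,0,8],"xyz":[0,-0.01,0],"fingers":-0.5},{"delta_rot":[0,0,16],"xyz":[0,-0.01,0],"fingers":-0.5},{"delta_rot":[0,0,24],"xyz":[0,-0.01,0],"fingers":-0.5},{"delta_rot":[0,0,32],"xyz":[0,-0.01,0],"fingers":-0.5},{"delta_rot":[0,0,40],"xyz":[0,-0.01,0],"fingers":-0.5},{"delta_rot":[0,0,48],"xyz":[0,-0.01,0],"fingers":-0.5},{"delta_rot":[0,0,56],"xyz":[0,-0.01,0],"fingers":-0.5},{"delta_rot":[0,0,64],"xyz":[0,-0.01,0],"fingers":-0.5},{"delta_rot":[0,0,72],"xyz":[0,-0.01,0],"fingers":-0.5},{"delta_rot":[0,0,80],"xyz":[0,-0.01,0],"fingers":-0.5}]'
python3 -m crank '[{"delta_rot":[0,0,8],"xyz":[0,0,0],"fingers":-0.5},{"delta_rot":[0,0,10],"xyz":[0,0,0],"fingers":-0.5},{"delta_rot":[0,0,10],"xyz":[0,0,0],"fingers":-0.5},{"delta_rot":[0,0,10],"xyz":[0,0,0],"fingers":-0.5},{"delta_rot":[0,0,10],"xyz":[0,0,0],"fingers":-0.5}]'
python3 see.py pics/s7.png; python3 d.py .478 -.319 .006 -85.6;  python3 - <<'E'
from fit import *
c=viewer.read_camera("wrist"); 
print(np.round(best(c,proj(c,(.5305,-.315,.016)),(.5305,-.315,.076),.15,.046,.016),4)); print(telemetry.get_obs()["q"])
E
```

```text
t: 33.4
eef_pos: [0.4809, -0.3177, 0.1406]
tool_rot: [-0.0, 0.992, 0.123, -0.001]
contact_force: [-0.2, 0.2, 0.1]
gripper_width: 0.748
grasp_force: 0.0
t: 33.9
eef_pos: [0.4804, -0.3187, 0.1425]
tool_rot: [-0.0, 0.999, 0.039, -0.0]
contact_force: [0.3, 0.4, 0.4]
gripper_width: 0.754
grasp_force: 0.0
t 34.05 pos [ 0.4804 -0.3188  0.1429] psi -85.56 tilt [ 4.e-04  2.e-04 -1.e+00] w 0.746
xyz [-0.0025  0.      0.1369] rotz 0.04
[ 0.5297 -0.3134  4.3703  0.9887]
[-0.28612916  0.69279033  1.11023454  1.92537549 -0.74342956  1.00822216
 -0.32573462]
```

View pics/s7.png

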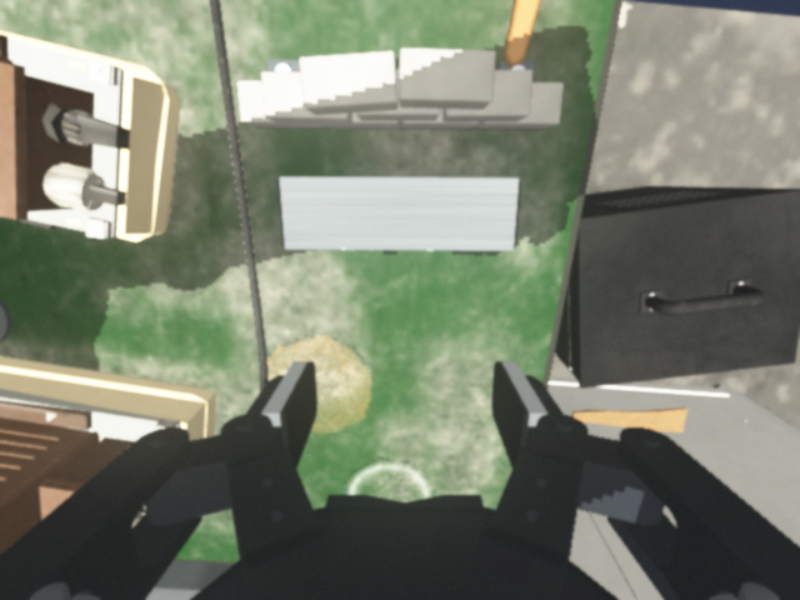

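The view shows the straightedge (400,213) parallel to the wall (400,100), with the fingers in front of it. I'll descend and push along tool +x.

```bash

python3 -m crank '[{"delta_rot":[0,0,0],"xyz":[-0.003,0,0.04],"fingers":-0.5},{"delta_rot":[0,0,0],"xyz":[-0.003,0,0.08],"fingers":-0.5},{"delta_rot":[0,0,0],"xyz":[-0.003,0,0.115],"fingers":-0.5},{"delta_rot":[0,0,0],"xyz":[-0.003,0,0.132],"fingers":-0.5},{"delta_rot":[0,0,0],"xyz":[-0.003,0,0.136],"fingers":-0.5},{"delta_rot":[0,0,0],"xyz":[-0.003,0,0.136],"fingers":-0.5},{"delta_rot":[0,0,0],"xyz":[-0.003,0,0.136],"fingers":-0.5}]'
python3 -m crank '[{"delta_rot":[0,0,0],"xyz":[0.006,0,0],"fingers":-0.5},{"delta_rot":[0,0,0],"xyz":[0.012,0,0],"fingers":-0.5},{"delta_rot":[0,0,0],"xyz":[0.018,0,0],"fingers":-0.5},{"delta_rot":[0,0,0],"xyz":[0.024,0,0],"fingers":-0.5},{"delta_rot":[0,0,0],"xyz":[0.03,0,0],"fingers":-0.5},{"delta_rot":[0,0,0],"xyz":[0.035,0,0],"fingers":-0.5},{"delta_rot":[0,0,0],"xyz":[0.04,0,0],"fingers":-0.5},{"delta_rot":[0,0,0],"xyz":[0.04,0,0],"fingers":-0.5}]'
```

```text
t: 34.8
eef_pos: [0.4783, -0.3199, 0.0083]
tool_rot: [0.001, 0.999, 0.038, 0.001]
contact_force: [-0.3, -0.3, 0.6]
gripper_width: 0.747
grasp_force: 0.0
t: 35.6
eef_pos: [0.5176, -0.3164, 0.007]
tool_rot: [0.0, 0.999, 0.038, -0.0]
contact_force: [-1.8, -0.1, 4.3]
gripper_width: 0.745
grasp_force: 2.3
```

```bash

python3 -m crank '[{"delta_rot":[0,0,0],"xyz":[0.003,0,0],"fingers":-0.5},{"delta_rot":[0,0,0],"xyz":[0.005,0,0],"fingers":-0.5},{"delta_rot":[0,0,0],"xyz":[0.007,0,0],"fingers":-0.5},{"delta_rot":[0,0,0],"xyz":[0.007,0,0],"fingers":-0.5}]'
python3 -m crank '[{"delta_rot":[0,0,0],"xyz":[0.0015,0,0],"fingers":-0.5},{"delta_rot":[0,0,0],"xyz":[0.003,0,0],"fingers":-0.5},{"delta_rot":[0,0,0],"xyz":[0.003,0,0],"fingers":-0.5}]'
python3 see.py pics/s8.png
```

```text
t: 36.0
eef_pos: [0.5238, -0.3159, 0.007]
tool_rot: [0.0, 0.999, 0.038, -0.0]
contact_force: [-4.8, -0.8, 6.2]
gripper_width: 0.745
grasp_force: 3.3
t: 36.3
eef_pos: [0.5266, -0.3157, 0.007]
tool_rot: [0.0, 0.999, 0.038, -0.001]
contact_force: [-3.8, -0.4, 5.5]
gripper_width: 0.749
grasp_force: 3.6
```

View pics/s8.png

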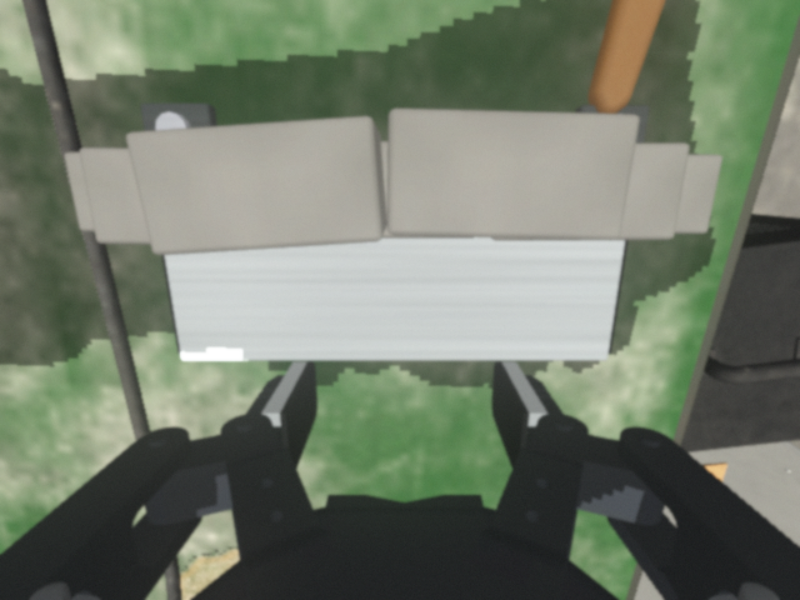

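The wall is intact with both third-course blocks seated. The straightedge (395,300) is parallel to it and nearly touching. I'll push the last few millimetres until the force rises.

```bash

python3 -m crank '[{"delta_rot":[0,0,0],"xyz":[0.001,0,0],"fingers":-0.5},{"delta_rot":[0,0,0],"xyz":[0.002,0,0],"fingers":-0.5},{"delta_rot":[0,0,0],"xyz":[0.002,0,0],"fingers":-0.5}]'
python3 -m crank '[{"delta_rot":[0,0,0],"xyz":[0.001,0,0],"fingers":-0.5},{"delta_rot":[0,0,0],"xyz":[0.002,0,0],"fingers":-0.5},{"delta_rot":[0,0,0],"xyz":[0.002,0,0],"fingers":-0.5}]'
```

```text
t: 36.75
eef_pos: [0.5268, -0.3157, 0.0069]
tool_rot: [-0.0, 0.999, 0.038, -0.002]
contact_force: [-8.3, -0.4, 8.9]
gripper_width: 0.754
grasp_force: 6.0
t: 37.05
eef_pos: [0.5266, -0.3161, 0.0061]
tool_rot: [0.0, 0.999, 0.037, -0.003]
contact_force: [-11.2, -1.8, 2.3]
gripper_width: 0.754
grasp_force: 5.8
```

```bash

python3 -m crank '[{"delta_rot":[0,0,0],"xyz":[0.001,0,0],"fingers":-0.5},{"delta_rot":[0,0,0],"xyz":[0.002,0,0],"fingers":-0.5},{"delta_rot":[0,0,0],"xyz":[0.002,0,0],"fingers":-0.5}]'
python3 -m crank '[{"delta_rot":[0,0,0],"xyz":[-0.006,0,-0.001],"fingers":-0.5},{"delta_rot":[0,0,0],"xyz":[-0.03,0,-0.002],"fingers":-0.5},{"delta_rot":[0,0,0],"xyz":[-0.05,0,-0.04],"fingers":-0.5},{"delta_rot":[0,0,0],"xyz":[-0.05,0,-0.09],"fingers":-0.5},{"delta_rot":[0,0,0],"xyz":[-0.05,0,-0.14],"fingers":-0.5},{"delta_rot":[0,0,0],"xyz":[-0.07,0,-0.19],"fingers":-0.5},{"delta_rot":[0,0,0],"xyz":[-0.09,0,-0.2],"fingers":-0.5},{"delta_rot":[0,0,0],"xyz":[-0.09,0,-0.2],"fingers":-0.5}]'
python3 see.py pics/s9.png; python3 - <<'E'
from fit import *
c=viewer.read_camera("wrist"); p=(.56,-.312,.076)
print(np.round(best(c,proj(c,(*p[:2],.016)),p,.15,.046,.016),4)); o=telemetry.get_obs(); print(o["eef_pos"],o["q"])
E
```

```text
t: 37.35
eef_pos: [0.5267, -0.3162, 0.006]
tool_rot: [-0.0, 0.999, 0.036, -0.005]
contact_force: [-15.6, -1.6, 5.5]
gripper_width: 0.751
grasp_force: 8.0
t: 38.15
eef_pos: [0.4427, -0.323, 0.2093]
tool_rot: [0.001, 0.999, 0.037, 0.002]
contact_force: [0.1, 0.5, 0.0]
gripper_width: 0.75
grasp_force: 0.0
[ 0.5593 -0.3119  3.9619  0.9813]
[ 0.44457975 -0.32065427  0.20594009] [-0.35921393  0.58333646  1.22920733  1.93700007 -0.62899783  1.08108516
 -0.35301822]
```

View pics/s9.png

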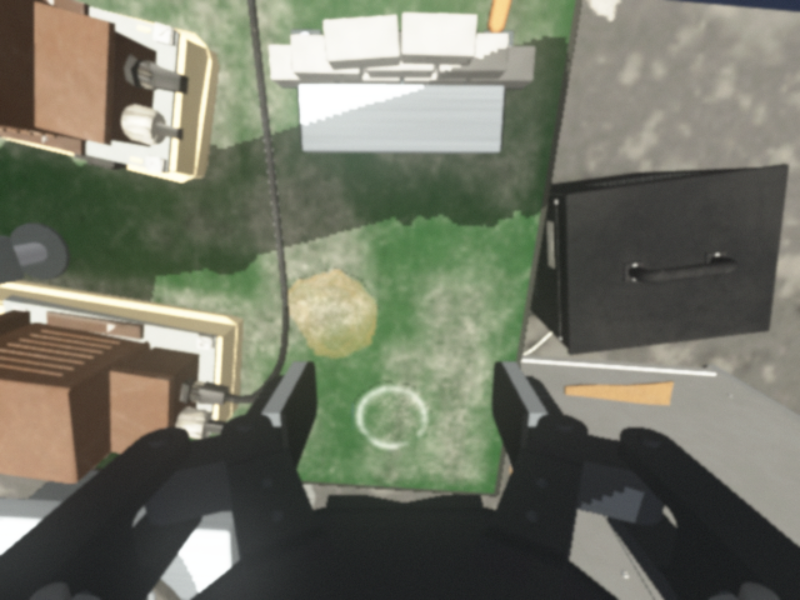

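The straightedge sits flush against the wall front at (400,118), centred. The trip head shows at (40,250). I'll move towards it, rotating back and closing the fingers.

```bash

python3 -m crank '[{"delta_rot":[0,0,-8],"xyz":[0.003,-0.01,-0.04],"fingers":-0.5},{"delta_rot":[0,0,-16],"xyz":[0.006,-0.04,-0.055],"fingers":1},{"delta_rot":[0,0,-24],"xyz":[0.01,-0.07,-0.055],"fingers":1},{"delta_rot":[0,0,-32],"xyz":[0.015,-0.1,-0.055],"fingers":1},{"delta_rot":[0,0,-40],"xyz":[0.02,-0.13,-0.055],"fingers":1},{"delta_rot":[0,0,-48],"xyz":[0.025,-0.16,-0.055],"fingers":1},{"delta_rot":[0,0,-56],"xyz":[0.031,-0.19,-0.055],"fingers":1},{"delta_rot":[0,0,-64],"xyz":[0.031,-0.209,-0.055],"fingers":1},{"delta_rot":[0,0,-72],"xyz":[0.031,-0.209,-0.055],"fingers":1},{"delta_rot":[0,0,-80],"xyz":[0.031,-0.209,-0.055],"fingers":1}]'
python3 -m crank '[{"delta_rot":[0,0,-6],"xyz":[0,0,0],"fingers":1},{"delta_rot":[0,0,-6],"xyz":[0,0,0],"fingers":1},{"delta_rot":[0,0,-6],"xyz":[0,0,0],"fingers":1}]'
python3 see.py pics/t1.png; python3 - <<'E'
from h import *
w=viewer.read_camera("wrist")
for n in ("trip_top","cap_mid"):
  for r in search_frame("wrist",n): print(n,r["score"],r["pixel"],onz(w,r["pixel"],.092 if n[0]=="t" else .036))
s=viewer.read_camera("side"); print([(r["pixel"],r["score"],onz(s,r["pixel"],.09)) for r in search_frame("side","trip_top")])
o=telemetry.get_obs(); print(o["eef_pos"],o["q"])
E
```

```text
t: 39.35
eef_pos: [0.4589, -0.1089, 0.2614]
tool_rot: [-0.0, 0.738, 0.675, -0.0]
contact_force: [-0.6, -1.6, 0.4]
gripper_width: 0.001
grasp_force: 0.0
t: 39.65
eef_pos: [0.4585, -0.1105, 0.2615]
tool_rot: [-0.0, 0.705, 0.709, -0.0]
contact_force: [0.7, 0.5, 0.4]
gripper_width: -0.0
grasp_force: 0.0
trip_top 0.9 [299.8, 112.3] [ 0.43668734 -0.01421923  0.092     ]
cap_mid 0.93 [343.9, 6.9] [0.47661328 0.08541945 0.036     ]
[([364.3, 290.1], 0.62, array([ 0.43621376, -0.01269429,  0.09      ]))]
[ 0.45835936 -0.1107954   0.26175   ] [-0.90614073  0.1658941   1.15122841  2.03582624 -0.17517062  1.04446474
  0.33529462]
```

View pics/t1.png

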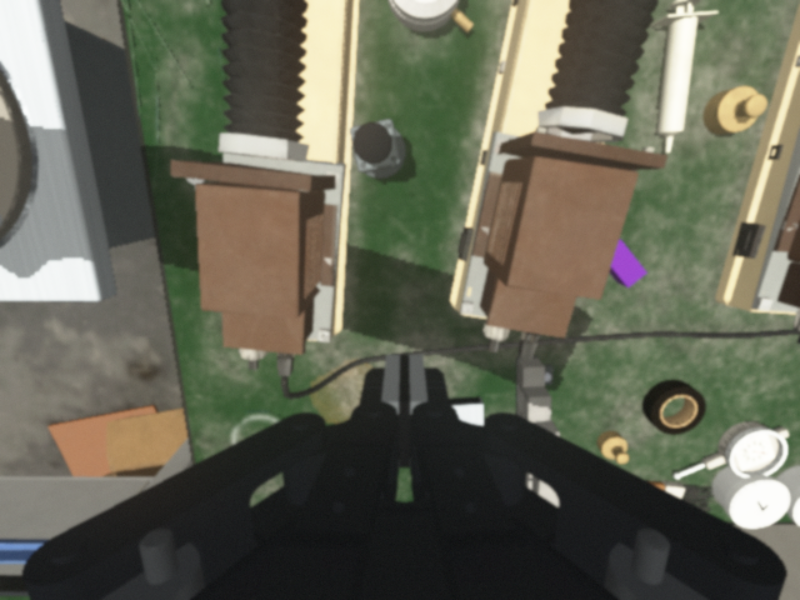

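The trip head is at (373,143) between the two nearer controllers. Wrist and side views agree on about (0.4365, -0.0135, 0.092). I'll move above it.

```bash
python3 d.py .4363 -.0137 .15 0.3
python3 - <<'E'
from h import *
# height check of the near controller's plate corner: wrist vs side rays
w=viewer.read_camera("wrist"); s=viewer.read_camera("side")
def tri(a,b):
    (o1,d1),(o2,d2)=a,b; A=np.array([d1,-d2]).T; k=np.linalg.lstsq(A,o2-o1,rcond=None)[0]; return o1+k[0]*d1,o2+k[1]*d2
print(tri(ray(w,(312/1.25,182/1.25)),ray(s,(391,270))))
E
```

```text
t 40.05 pos [ 0.4584 -0.1108  0.2618] psi 0.38 tilt [-1.e-04 -1.e-04 -1.e+00] w -0.0
xyz [ 0.0973 -0.0214  0.1117] rotz 0.08
(array([ 0.39598289, -0.04258297,  0.1165406 ]), array([ 0.39973478, -0.0416779 ,  0.11573644]))
```

```bash

python3 -m crank '[{"delta_rot":[0,0,0],"xyz":[0.048,-0.01,0],"fingers":1},{"delta_rot":[0,0,0],"xyz":[0.097,-0.0214,0],"fingers":1},{"delta_rot":[0,0,0],"xyz":[0.0973,-0.0214,0.03],"fingers":1},{"delta_rot":[0,0,0],"xyz":[0.0973,-0.0214,0.07],"fingers":1},{"delta_rot":[0,0,0],"xyz":[0.0973,-0.0214,0.11],"fingers":1},{"delta_rot":[0,0,0],"xyz":[0.0973,-0.0214,0.135],"fingers":1},{"delta_rot":[0,0,0],"xyz":[0.0973,-0.0214,0.145],"fingers":1},{"delta_rot":[0,0,0],"xyz":[0.0973,-0.0214,0.145],"fingers":1},{"delta_rot":[0,0,0],"xyz":[0.0973,-0.0214,0.145],"fingers":1}]'
python3 see.py pics/t2.png;python3 d.py .4363 -.0137 .092 0.3
```

```text
t: 41.05
eef_pos: [0.4372, -0.0139, 0.1178]
tool_rot: [0.0, 0.705, 0.709, 0.001]
contact_force: [0.2, 0.2, -0.2]
gripper_width: -0.002
grasp_force: 0.0
t 41.2 pos [ 0.4373 -0.0134  0.118 ] psi 0.42 tilt [ 0.0025  0.0011 -1.    ] w -0.003
xyz [-0.0003 -0.0011  0.026 ] rotz 0.12
```

View pics/t2.png

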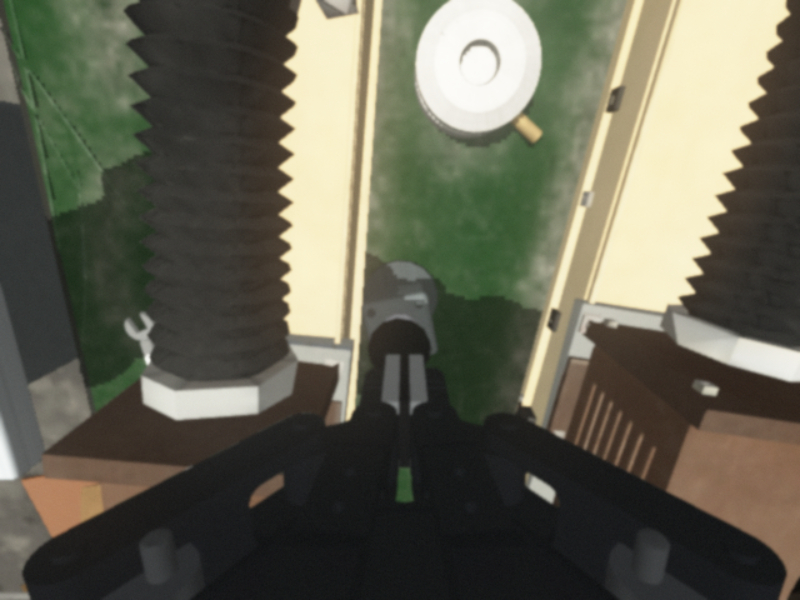

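The fingertips are directly over the trip head (400,345). I'll press now.

```bash

python3 -m crank '[{"delta_rot":[0,0,0],"xyz":[0,-0.001,0.02],"fingers":1},{"delta_rot":[0,0,0],"xyz":[0,-0.001,0.03],"fingers":1},{"delta_rot":[0,0,0],"xyz":[0,-0.001,0.036],"fingers":1},{"delta_rot":[0,0,0],"xyz":[0,-0.001,0.039],"fingers":1},{"delta_rot":[0,0,0],"xyz":[0,-0.001,0.039],"fingers":1},{"delta_rot":[0,0,0],"xyz":[0,-0.001,0.039],"fingers":1}]'
python3 -m crank '[{"delta_rot":[0,0,0],"xyz":[0,0,0.002],"fingers":1},{"delta_rot":[0,0,0],"xyz":[0,0,0.003],"fingers":1},{"delta_rot":[0,0,0],"xyz":[0,0,0.003],"fingers":1},{"delta_rot":[0,0,0],"xyz":[0,0,0.003],"fingers":1}]'
```

```text
t: 41.8
eef_pos: [0.4364, -0.013, 0.0798]
tool_rot: [-0.001, 0.705, 0.709, 0.002]
contact_force: [-7.8, 3.5, 34.3]
gripper_width: 0.002
grasp_force: 17.3
t: 42.2
eef_pos: [0.4367, -0.013, 0.0792]
tool_rot: [-0.003, 0.705, 0.709, 0.003]
contact_force: [-22.3, 5.5, 88.2]
gripper_width: -0.001
grasp_force: 43.9
```

Bottomed out at 34 N or more for long enough. I'll retract and recheck the wall.

```bash

python3 -m crank '[{"delta_rot":[0,0,0],"xyz":[0,0,-0.006],"fingers":1},{"delta_rot":[0,0,0],"xyz":[0,0,-0.03],"fingers":1},{"delta_rot":[0,0,0],"xyz":[0,0,-0.07],"fingers":1},{"delta_rot":[0,0,0],"xyz":[0,0,-0.12],"fingers":1},{"delta_rot":[0,0,0],"xyz":[0,0,-0.17],"fingers":1},{"delta_rot":[0,0,0],"xyz":[-0.05,0,-0.19],"fingers":1},{"delta_rot":[0,0,0],"xyz":[-0.1,0,-0.19],"fingers":1},{"delta_rot":[0,0,0],"xyz":[-0.15,0,-0.19],"fingers":1},{"delta_rot":[0,0,0],"xyz":[-0.2,0.02,-0.19],"fingers":1},{"delta_rot":[0,0,0],"xyz":[-0.2,0.02,-0.19],"fingers":1}]'
python3 see.py pics/f1.png; python3 - <<'E'
from fit import *
c=viewer.read_camera("wrist"); p=(.56,-.312,.076)
print(np.round(best(c,proj(c,(*p[:2],.016)),p,.15,.046,.016),4))
im=c["img"].copy()
def dr(x,y,a,l,w,z,col):
    q=np.array([proj(c,b) for b in box(x,y,a,l,w,z,z)])[[0,1,3,2]]; cv2.polylines(im,[np.round(q*16).astype(np.int32)],True,col,1,shift=4)
s=viewer.read_camera("side"); print([(r["pixel"],r["score"]) for r in search_frame("side","trip_top")])
a=np.radians(4.4); yd=np.array([-np.sin(a),np.cos(a)]); w=np.array([.5945,-.3095])
im=cv2.resize(c["img"][150:330,300:520],None,fx=3.5,fy=3.5,interpolation=cv2.INTER_CUBIC); cv2.imwrite("pics/f2.png",im[:,:,::-1])
for k,z in((-46.5,.05),(0,.05),(46.5,.05),(-23.25,.072),(23.25,.072)): print(k,(proj(c,[*(w+yd*k/1e3),z])-[300,150])*3.5)
for k in (-91.75,91.75): print("wall end",(proj(c,[*(w+yd*k/1e3),.028])-[300,150])*3.5)
E
```

```text
t: 43.2
eef_pos: [0.4571, -0.2146, 0.2651]
tool_rot: [-0.0, 0.704, 0.71, 0.001]
contact_force: [0.5, -0.1, 1.1]
gripper_width: 0.006
grasp_force: 0.0
[ 0.5424 -0.3465  2.1827  0.7288]
[([366.4, 290.3], 0.51)]
-46.5 [497.25717532 604.3908435 ]
0 [500.28238227 480.8674707 ]
46.5 [503.51734488 348.77948496]
-23.25 [522.22713189 575.53572224]
23.25 [526.3843641  441.52395352]
wall end [474.52996808 681.33859073]
wall end [483.56987205 198.35400714]
```

View pics/f2.png

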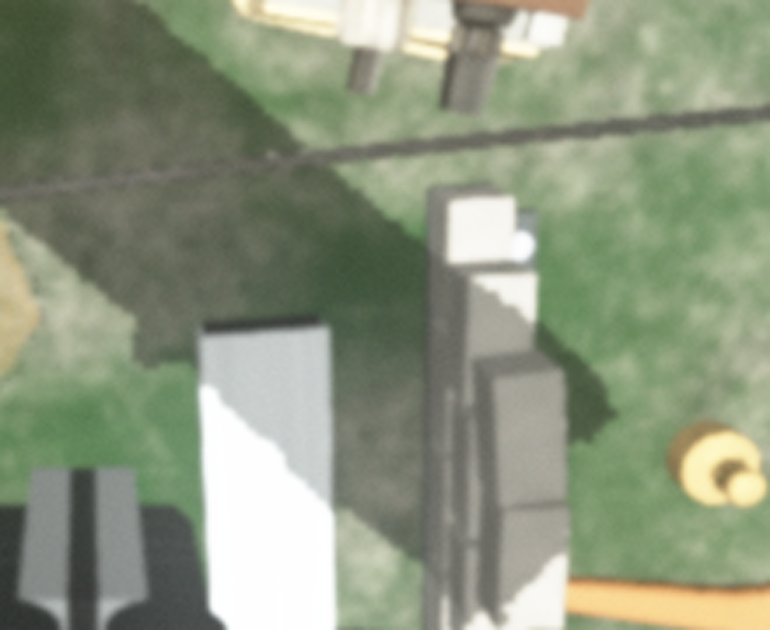

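The wall is intact, but the straightedge has been knocked about 25 mm away from it; it now spans x 200–335 in the crop, against the wall at 430. That is the announced disturbance, so I'll redo the push.

```bash

python3 -m crank '[{"delta_rot":[0,0,8],"xyz":[-0.04,-0.004,0],"fingers":-0.5},{"delta_rot":[0,0,16],"xyz":[-0.08,-0.02,0],"fingers":-0.5},{"delta_rot":[0,0,24],"xyz":[-0.105,-0.02,0.02],"fingers":-0.5},{"delta_rot":[0,0,32],"xyz":[-0.105,-0.02,0.04],"fingers":-0.5},{"delta_rot":[0,0,40],"xyz":[-0.105,-0.02,0.06],"fingers":-0.5},{"delta_rot":[0,0,48],"xyz":[-0.105,-0.02,0.06],"fingers":-0.5},{"delta_rot":[0,0,56],"xyz":[-0.105,-0.02,0.06],"fingers":-0.5},{"delta_rot":[0,0,64],"xyz":[-0.105,-0.02,0.06],"fingers":-0.5},{"delta_rot":[0,0,72],"xyz":[-0.105,-0.02,0.06],"fingers":-0.5},{"delta_rot":[0,0,80],"xyz":[-0.105,-0.02,0.06],"fingers":-0.5}]'
python3 -m crank '[{"delta_rot":[0,0,6],"xyz":[0,0,0],"fingers":-0.5},{"delta_rot":[0,0,6],"xyz":[0,0,0],"fingers":-0.5},{"delta_rot":[0,0,6],"xyz":[0,0,0],"fingers":-0.5}]'
cat > se.py <<'E'
from fit import *
for i in range(2): c=viewer.read_camera("wrist")
save(c["img"],"pics/se.png",1.25)
r=[best(c,proj(c,(x,y,.016)),(x,y,a),.15,.046,.016) for x,y,a in ((.53,-.345,.05),(.56,-.312,.076))]
r=max([q for q in r if q],key=lambda q:q[3]); print("SE",np.round(r,4))
a=np.radians(4.4); d=np.array(r[:2])-[.5948,-.3102]; print("in wall frame x,y mm",d@[np.cos(a),np.sin(a)]*1e3,d@[-np.sin(a),np.cos(a)]*1e3,"yaw rel",r[2]-4.4)
E
python3 se.py; python3 d.py .47 -.34 .006 -85.6
```

```text
t: 44.5
eef_pos: [0.4388, -0.3159, 0.2049]
tool_rot: [-0.001, 0.996, 0.09, 0.0]
contact_force: [0.3, -0.2, -0.3]
gripper_width: 0.749
grasp_force: 0.0
t: 44.8
eef_pos: [0.4383, -0.317, 0.2048]
tool_rot: [-0.0, 0.999, 0.041, 0.0]
contact_force: [-0.3, -0.7, -0.4]
gripper_width: 0.748
grasp_force: 0.0
SE [ 0.5233 -0.343   4.1695  0.9862]
in wall frame x,y mm -73.78734299245136 -27.263536641924347 yaw rel -0.23053935038015094
t 44.9 pos [ 0.438  -0.3177  0.2049] psi -85.38 tilt [ 5.e-04  6.e-04 -1.e+00] w 0.751
xyz [0.03   0.0249 0.1989] rotz 0.22
```

```bash

python3 -m crank '[{"delta_rot":[0,0,0.2],"xyz":[0.0395,0.0315,0],"fingers":-0.5},{"delta_rot":[0,0,0.2],"xyz":[0.0395,0.0315,0.04],"fingers":-0.5},{"delta_rot":[0,0,0.2],"xyz":[0.0395,0.0315,0.09],"fingers":-0.5},{"delta_rot":[0,0,0.2],"xyz":[0.0395,0.0315,0.14],"fingers":-0.5},{"delta_rot":[0,0,0.2],"xyz":[0.0395,0.0315,0.18],"fingers":-0.5},{"delta_rot":[0,0,0.2],"xyz":[0.0395,0.0315,0.195],"fingers":-0.5},{"delta_rot":[0,0,0.2],"xyz":[0.0395,0.0315,0.198],"fingers":-0.5},{"delta_rot":[0,0,0.2],"xyz":[0.0395,0.0315,0.198],"fingers":-0.5},{"delta_rot":[0,0,0.2],"xyz":[0.0395,0.0315,0.198],"fingers":-0.5}]'
python3 d.py .4802 -.3461 .007 -85.6
```

```text
t: 45.8
eef_pos: [0.4803, -0.3481, 0.0089]
tool_rot: [0.001, 0.999, 0.037, 0.001]
contact_force: [-0.3, -0.4, -0.8]
gripper_width: 0.749
grasp_force: 0.0
t 45.8 pos [ 0.4803 -0.3481  0.0089] psi -85.77 tilt [ 0.0026 -0.0019 -1.    ] w 0.749
xyz [ 0.     -0.002   0.0019] rotz -0.17
```

```bash

python3 -m crank '[{"delta_rot":[0,0,-0.2],"xyz":[0.006,0,0.001],"fingers":-0.5},{"delta_rot":[0,0,-0.2],"xyz":[0.012,0,0.001],"fingers":-0.5},{"delta_rot":[0,0,-0.2],"xyz":[0.018,0,0.001],"fingers":-0.5},{"delta_rot":[0,0,-0.2],"xyz":[0.024,0,0.001],"fingers":-0.5},{"delta_rot":[0,0,-0.2],"xyz":[0.03,0,0.001],"fingers":-0.5},{"delta_rot":[0,0,-0.2],"xyz":[0.036,0,0.001],"fingers":-0.5},{"delta_rot":[0,0,-0.2],"xyz":[0.041,0,0.001],"fingers":-0.5},{"delta_rot":[0,0,-0.2],"xyz":[0.044,0,0.001],"fingers":-0.5},{"delta_rot":[0,0,-0.2],"xyz":[0.046,0,0.001],"fingers":-0.5},{"delta_rot":[0,0,-0.2],"xyz":[0.046,0,0.001],"fingers":-0.5}]'
python3 -m crank '[{"delta_rot":[0,0,0],"xyz":[0.0015,0,0],"fingers":-0.5},{"delta_rot":[0,0,0],"xyz":[0.003,0,0],"fingers":-0.5},{"delta_rot":[0,0,0],"xyz":[0.003,0,0],"fingers":-0.5}]'
```

```text
t: 46.8
eef_pos: [0.5256, -0.3436, 0.0057]
tool_rot: [0.0, 0.999, 0.039, 0.0]
contact_force: [-1.0, -0.1, 0.2]
gripper_width: 0.748
grasp_force: 0.2
t: 47.1
eef_pos: [0.5281, -0.3433, 0.0057]
tool_rot: [-0.0, 0.999, 0.038, -0.0]
contact_force: [-0.4, 0.5, 1.5]
gripper_width: 0.744
grasp_force: 0.8
```

```bash

python3 -m crank '[{"delta_rot":[0,0,0],"xyz":[0.001,0,0],"fingers":-0.5},{"delta_rot":[0,0,0],"xyz":[0.002,0,0],"fingers":-0.5},{"delta_rot":[0,0,0],"xyz":[0.002,0,0],"fingers":-0.5}]'
python3 -m crank '[{"delta_rot":[0,0,0],"xyz":[0.001,0,0],"fingers":-0.5},{"delta_rot":[0,0,0],"xyz":[0.002,0,0],"fingers":-0.5},{"delta_rot":[0,0,0],"xyz":[0.002,0,0],"fingers":-0.5}]'
python3 -m crank '[{"delta_rot":[0,0,0],"xyz":[0.001,0,0],"fingers":-0.5},{"delta_rot":[0,0,0],"xyz":[0.002,0,0],"fingers":-0.5},{"delta_rot":[0,0,0],"xyz":[0.002,0,0],"fingers":-0.5}]'
```

```text
t: 47.4
eef_pos: [0.5283, -0.3432, 0.0056]
tool_rot: [-0.001, 0.999, 0.038, -0.001]
contact_force: [-6.7, 1.7, 2.1]
gripper_width: 0.747
grasp_force: 3.0
t: 47.7
eef_pos: [0.5284, -0.3432, 0.0055]
tool_rot: [-0.001, 0.999, 0.037, -0.003]
contact_force: [-10.6, 2.3, 5.6]
gripper_width: 0.747
grasp_force: 5.1
t: 48.0
eef_pos: [0.5285, -0.3432, 0.0055]
tool_rot: [-0.001, 0.999, 0.037, -0.004]
contact_force: [-14.9, 2.8, 7.8]
gripper_width: 0.755
grasp_force: 7.2
```

Flush again, with firm contact. I'll retreat, check, then press the plunger once more.

```bash

python3 -m crank '[{"delta_rot":[0,0,0],"xyz":[-0.008,0,-0.001],"fingers":-0.5},{"delta_rot":[0,0,0],"xyz":[-0.03,0,-0.002],"fingers":-0.5},{"delta_rot":[0,0,0],"xyz":[-0.05,0,-0.04],"fingers":-0.5},{"delta_rot":[0,0,0],"xyz":[-0.05,0,-0.09],"fingers":-0.5},{"delta_rot":[0,0,0],"xyz":[-0.05,0,-0.14],"fingers":-0.5},{"delta_rot":[0,0,0],"xyz":[-0.07,-0.02,-0.19],"fingers":-0.5},{"delta_rot":[0,0,0],"xyz":[-0.09,-0.02,-0.2],"fingers":-0.5},{"delta_rot":[0,0,0],"xyz":[-0.09,-0.02,-0.2],"fingers":-0.5}]'
python3 se.py; python3 - <<'E'
from h import *
o=telemetry.get_obs(); T=R.from_quat(np.roll(o["tool_rot"],-1)).as_matrix(); print(np.round(o["eef_pos"],4),T.T@(np.array([.459,-.1105,.262])-o["eef_pos"]))
E
```

```text
t: 48.8
eef_pos: [0.4418, -0.3311, 0.2086]
tool_rot: [0.001, 0.999, 0.037, 0.002]
contact_force: [0.5, 0.7, 0.1]
gripper_width: 0.754
grasp_force: 0.0
SE [ 0.5611 -0.3393  4.019   0.9823]
in wall frame x,y mm -35.82231908803039 -26.38533811999115 yaw rel -0.3810026658171308
[ 0.4438 -0.3296  0.206 ] [ 0.0322796  -0.21730047 -0.05589425]
```

```bash

python3 -m crank '[{"delta_rot":[0,0,-8],"xyz":[0.003,-0.01,-0.04],"fingers":-0.5},{"delta_rot":[0,0,-16],"xyz":[0.006,-0.04,-0.055],"fingers":1},{"delta_rot":[0,0,-24],"xyz":[0.01,-0.07,-0.055],"fingers":1},{"delta_rot":[0,0,-32],"xyz":[0.015,-0.1,-0.055],"fingers":1},{"delta_rot":[0,0,-40],"xyz":[0.02,-0.13,-0.055],"fingers":1},{"delta_rot":[0,0,-48],"xyz":[0.025,-0.16,-0.055],"fingers":1},{"delta_rot":[0,0,-56],"xyz":[0.031,-0.19,-0.055],"fingers":1},{"delta_rot":[0,0,-64],"xyz":[0.032,-0.217,-0.055],"fingers":1},{"delta_rot":[0,0,-72],"xyz":[0.032,-0.217,-0.055],"fingers":1},{"delta_rot":[0,0,-80],"xyz":[0.032,-0.217,-0.055],"fingers":1}]'
python3 -m crank '[{"delta_rot":[0,0,-6],"xyz":[0,0,0],"fingers":1},{"delta_rot":[0,0,-6],"xyz":[0,0,0],"fingers":1},{"delta_rot":[0,0,-6],"xyz":[0,0,0],"fingers":1},{"delta_rot":[0,0,-6],"xyz":[0,0,0],"fingers":1}]'
python3 d.py .4365 -.0132 .118 0.3
```

```text
t: 49.9
eef_pos: [0.4591, -0.1088, 0.2604]
tool_rot: [0.0, 0.737, 0.675, -0.0]
contact_force: [-0.2, -0.2, 0.4]
gripper_width: 0.001
grasp_force: 0.0
t: 50.3
eef_pos: [0.4582, -0.111, 0.2606]
tool_rot: [0.0, 0.705, 0.709, -0.0]
contact_force: [-0.8, 0.0, 0.5]
gripper_width: 0.002
grasp_force: 0.0
t 50.3 pos [ 0.4582 -0.111   0.2606] psi 0.29 tilt [-4.e-04 -6.e-04 -1.e+00] w 0.002
xyz [ 0.098  -0.0212  0.1426] rotz -0.01
```

```bash

python3 -m crank '[{"delta_rot":[0,0,0],"xyz":[0.048,-0.01,0],"fingers":1},{"delta_rot":[0,0,0],"xyz":[0.097,-0.0212,0],"fingers":1},{"delta_rot":[0,0,0],"xyz":[0.098,-0.0212,0.03],"fingers":1},{"delta_rot":[0,0,0],"xyz":[0.098,-0.0212,0.07],"fingers":1},{"delta_rot":[0,0,0],"xyz":[0.098,-0.0212,0.11],"fingers":1},{"delta_rot":[0,0,0],"xyz":[0.098,-0.0212,0.135],"fingers":1},{"delta_rot":[0,0,0],"xyz":[0.098,-0.0212,0.1425],"fingers":1},{"delta_rot":[0,0,0],"xyz":[0.098,-0.0212,0.1425],"fingers":1},{"delta_rot":[0,0,0],"xyz":[0.098,-0.0212,0.1425],"fingers":1},{"delta_rot":[0,0,0],"xyz":[0.098,-0.0212,0.1425],"fingers":1}]'
python3 d.py .4365 -.0132 .079 0.3
```

```text
t: 51.3
eef_pos: [0.4373, -0.0132, 0.1195]
tool_rot: [0.001, 0.705, 0.71, 0.001]
contact_force: [-0.2, 0.5, 0.5]
gripper_width: -0.002
grasp_force: 0.0
t 51.3 pos [ 0.4373 -0.0132  0.1195] psi 0.39 tilt [ 2.5e-03  8.0e-04 -1.0e+00] w -0.002
xyz [-0.     -0.0009  0.0405] rotz 0.09
```

```bash

python3 -m crank '[{"delta_rot":[0,0,0],"xyz":[0,-0.001,0.02],"fingers":1},{"delta_rot":[0,0,0],"xyz":[0,-0.001,0.03],"fingers":1},{"delta_rot":[0,0,0],"xyz":[0,-0.001,0.037],"fingers":1},{"delta_rot":[0,0,0],"xyz":[0,-0.001,0.0405],"fingers":1},{"delta_rot":[0,0,0],"xyz":[0,-0.001,0.0405],"fingers":1},{"delta_rot":[0,0,0],"xyz":[0,-0.001,0.0405],"fingers":1},{"delta_rot":[0,0,0],"xyz":[0,-0.001,0.0405],"fingers":1}]'
```

```text
t: 52.0
eef_pos: [0.4362, -0.0126, 0.0798]
tool_rot: [-0.001, 0.705, 0.709, 0.002]
contact_force: [-8.5, 3.5, 34.2]
gripper_width: 0.001
grasp_force: 17.0
```

Pressed to the stop at 34 N. I'll release it and go back to verify the straightedge and plunger.

```bash

python3 -m crank '[{"delta_rot":[0,0,0],"xyz":[0,0,0],"fingers":1},{"delta_rot":[0,0,0],"xyz":[0,0,-0.03],"fingers":1},{"delta_rot":[0,0,0],"xyz":[0,0,-0.07],"fingers":1},{"delta_rot":[0,0,0],"xyz":[0,0,-0.12],"fingers":1},{"delta_rot":[0,0,0],"xyz":[0,0,-0.17],"fingers":1},{"delta_rot":[0,0,0],"xyz":[-0.05,0,-0.2],"fingers":1},{"delta_rot":[0,0,0],"xyz":[-0.1,0,-0.22],"fingers":1},{"delta_rot":[0,0,0],"xyz":[-0.15,0,-0.22],"fingers":1},{"delta_rot":[0,0,0],"xyz":[-0.19,0,-0.22],"fingers":1},{"delta_rot":[0,0,0],"xyz":[-0.19,0,-0.22],"fingers":1}]'
python3 - <<'E'
from fit import *
for i in range(3): c=viewer.read_camera("wrist")
r=best(c,proj(c,(.561,-.325,.016)),(.561,-.339,.07),.15,.046,.016); print(np.round(r,4))
s=viewer.read_camera("scene"); im=np.hstack([cv2.resize(c["img"][150:350,330:480],(450,600)),cv2.resize(s["img"][270:350,370:490][:, 30:77],(350,600))]); cv2.imwrite("pics/fin.png",im[:,:,::-1])
v=viewer.read_camera("side"); print([(q["pixel"],q["score"]) for q in search_frame("side","trip_top")])
E
```

```text
t: 53.0
eef_pos: [0.4338, -0.2026, 0.3023]
tool_rot: [0.005, 0.704, 0.71, -0.001]
contact_force: [0.7, 1.0, 0.9]
gripper_width: 0.002
grasp_force: 0.0
[ 0.564  -0.3423  4.1133  0.8957]
[([363.9, 290.0], 0.61), ([313.5, 223.8], 0.24)]
```

View pics/fin.png

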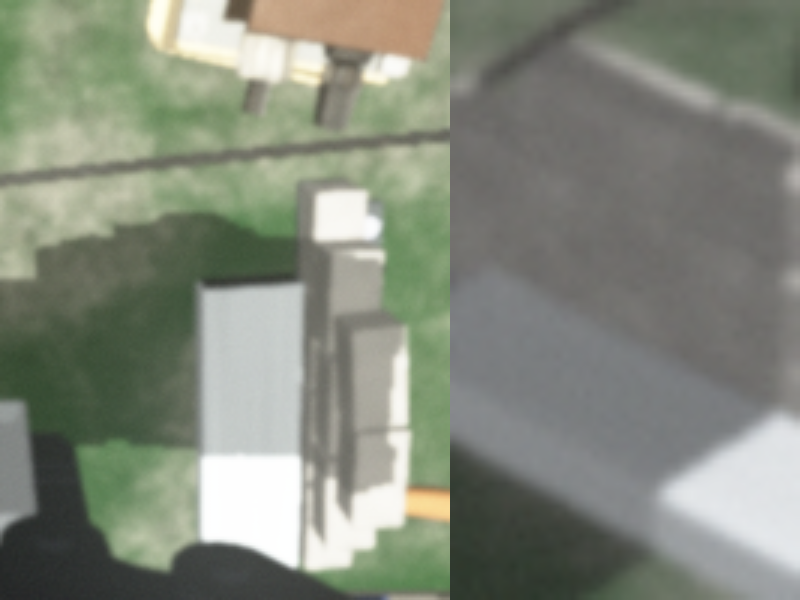

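The straightedge (250,420) lies flush along the wall front, the wall is complete and the plunger is back up in the side view. Handing in.

```bash
python3 -c "
from station import job; print(job.hand_in())"
```

```text
the job is handed in; nothing more can be done
None
```

The job is handed in, with no verdict shown: all five blocks are laid (three in the second course, two in the third), the straightedge is flush against the front face after I re-pushed it following a knock (its middle about 26 mm right of the wall's middle), and the plunger was pressed to its stop, then again after the knock, and is back up.

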